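Unload the rinse tank with the hook rod

TASK

Fold the cover of the rinse tank right back to its stop, then use the hook rod to lift every parts basket hanging inside out of the tank, never reaching into the tank for one with the fingers, and stand them all upright on the drain tray. Then hang the rod back in its fork and fold the tank's cover shut flat. Leave the bottle, the spool and the screwdriver where they are.

Things in the scene. Friction and masses are not known exactly. Their poses are not given: they have to be found in the camera images.
- tank: tall narrow rinse tank of clear plastic, drained, fixed: outside 74 mm along its x, 252 mm along its y (roughly the world's y), rim 165 mm above the bench, walls 4 mm (mouth 66 x 244 mm). Origin: centre of its underside. Inside each long wall a steel ledge sticks in 12 mm, top 41 mm above the bench; baskets hang on the ledges
- cover_hinge (a point): point on the hinge line of the tank's cover, middle of the tank's long +x side, at rim height (37 mm to +x and 165 mm above the tank's origin); axes are the tank's; the hinge line runs along y
- cover_edge (a point): middle of the free edge of the tank's grey cover, a stiff plate 88 mm from hinge line to free edge, 252 mm long, 6 mm thick (underside 1 mm above the hinge line when shut). Shut, it lies flat over the mouth and overhangs the -x wall by 14 mm; its axes are then those of the tank
- cover (a joint): angle of the cover, rad: 0 shut flat, 1.57 upright, 2.1 folded right back at its stop (leaning away from the mouth, to +x). The hinge is stiff (0.12 N m of friction): the cover stays where it is left. It starts ajar at 0.45 to 0.8
- rod_grip (a point): hook rod, 70 g, upright: centre of its black handle, 16 mm square and 44 mm long, z up. Above the handle a round cap (30 mm across, 6 thick), below it a collar (34 mm across, 6 thick; its underside 28 mm below this point). From the collar a 6 mm steel rod runs down 80 mm to the hook. At the start it hangs in the fork, axes along those of the fork
- rod: the hook rod again; origin: lowest point of the hook, on the shank's axis, 108 mm below the handle's centre. The hook goes from the shank along its own +y for 16 mm (centre to centre), then up; top of the tip is 16 mm above the lowest point, gap between shank and tip 10 mm. A 4 mm bar seats with its centre 8 mm above the lowest point and about 8 mm to +y of the shank's axis
- fork (a point): where the rod belongs: in the slot of a fixed stand's level fork, prongs' top 115 mm above the bench (this height), 6 thick. Slot 14 mm wide, open to the fork's -x (roughly to the robot), closed 8 mm behind this point; prongs reach 24 mm to -x; fork 42 mm wide. The post behind it does not rise above the prongs. The rod's shank goes in the slot, its collar rests on the prongs
- tray_in (a point): low aluminium drain tray, loose, 0.8 kg: outside 170 mm along its x and 200 mm along its y, rim 18 mm high, walls 4 mm. This point is the centre of its inner floor, 4 mm above the bench (floor 162 x 192 mm)
- tray: the same tray, origin at the centre of its underside
- bottle: bystander: white plastic bottle, 48 mm across, 120 mm tall
- spool: bystander: grey spool, 56 mm across, 38 mm tall
- driver: bystander: screwdriver lying flat, 140 mm long
- basket1_bail (a point): dark wire basket: centre of the top bar of its bail (handle arch). Bar: 4 mm wire along the basket's x, 26 mm long, slightly peaked, 68 mm (centre) above the underside, 34 above the rim; legs widen to 33 mm apart at the rim. Hanging in the tank this point is 78 mm above the bench, 87 mm below the tank's rim. None if absent
- basket2_bail (a point): dark wire basket: centre of the top bar of its bail (handle arch). Bar: 4 mm wire along the basket's x, 26 mm long, slightly peaked, 68 mm (centre) above the underside, 34 above the rim; legs widen to 33 mm apart at the rim. Hanging in the tank this point is 78 mm above the bench, 87 mm below the tank's rim. None if absent
- basket3_bail (a point): dark wire basket: centre of the top bar of its bail (handle arch). Bar: 4 mm wire along the basket's x, 26 mm long, slightly peaked, 68 mm (centre) above the underside, 34 above the rim; legs widen to 33 mm apart at the rim. Hanging in the tank this point is 78 mm above the bench, 87 mm below the tank's rim. None if absent
- basket1: the same basket, origin at the centre of its underside: coated steel wire, about 80 g, 34 x 44 x 34 mm high without the bail; z up. A strip 58 x 8 x 3 mm along its x, level with the rim, sticks out at both sides and hangs on the ledges. It stands stably on flat ground. None if absent
- basket2: the same basket, origin at the centre of its underside: coated steel wire, about 80 g, 34 x 44 x 34 mm high without the bail; z up. A strip 58 x 8 x 3 mm along its x, level with the rim, sticks out at both sides and hangs on the ledges. It stands stably on flat ground. None if absent
- basket3: the same basket, origin at the centre of its underside: coated steel wire, about 80 g, 34 x 44 x 34 mm high without the bail; z up. A strip 58 x 8 x 3 mm along its x, level with the rim, sticks out at both sides and hangs on the ledges. It stands stably on flat ground. None if absent
Not all that is in view belongs to the job. What is meant by the part that bears fork is not green, and is the larger of those in its own colour. Leave any brown look-alike of the rod alone.

How it is judged (in metres and radians):
On the way, in this order (a step that is already met when the one before it is completed fails the run):
1. the cover is folded right back to its stop (over 1.95 rad) (value of joint cover above 1.95 rad), for 0.2 s.
2. a basket hangs on the hook rod, clear above the tank (((contact force between rod and basket1 above 0.15 N and height (world z) of basket1_bail above 0.215 m) or (contact force between rod and basket2 above 0.15 N and height (world z) of basket2_bail above 0.215 m) or (contact force between rod and basket3 above 0.15 N and height (world z) of basket3_bail above 0.215 m))), for 0.1 s.
3. every basket stands upright on the tray's floor, off the hook (x of basket1_bail in the frame of tray_in between -0.08 and 0.08 m and y of basket1_bail in the frame of tray_in between -0.095 and 0.095 m and z of basket1_bail in the frame of tray_in between 0.06 and 0.076 m and angle between each of basket1_bail, basket2_bail, basket3_bail's own z axis and vertical below 0.15 rad and contact force between rod and basket1 below 0.05 N and x of basket2_bail in the frame of tray_in between -0.08 and 0.08 m and y of basket2_bail in the frame of tray_in between -0.095 and 0.095 m and z of basket2_bail in the frame of tray_in between 0.06 and 0.076 m and contact force between rod and basket2 below 0.05 N and x of basket3_bail in the frame of tray_in between -0.08 and 0.08 m and y of basket3_bail in the frame of tray_in between -0.095 and 0.095 m and z of basket3_bail in the frame of tray_in between 0.06 and 0.076 m and contact force between rod and basket3 below 0.05 N), for 0.3 s.
At the end, for the whole second after the job is handed in: every basket present stands on the tray floor, tilted under 0.15 rad, at rest and off the hook; the rod hangs upright (0.15 rad) in the fork, collar on the prongs, within 10 mm sideways and -14 to +10 mm along the slot, at rest; the cover is shut to 0.07 rad (all of step 3 and linear speed of each of basket1, basket2, basket3 below 0.02 m/s and z of rod_grip in the frame of fork between 0.024 and 0.032 m and x of rod_grip in the frame of fork between -0.014 and 0.01 m and y of rod_grip in the frame of fork between -0.01 and 0.01 m and angle between rod_grip's own z axis and vertical below 0.15 rad and value of joint cover below 0.07 rad and linear speed of rod below 0.03 m/s); the robot touches nothing.
It fails at once if the bottle is moved more than 30 mm (distance of bottle from where it was at the start of the episode above 0.03 m).
It fails at once if the spool is moved more than 30 mm (distance of spool from where it was at the start of the episode above 0.03 m).
It fails at once if the screwdriver is moved more than 30 mm (distance of driver from where it was at the start of the episode above 0.03 m).
It fails at once if the fingers touch a basket inside the tank ((contact force between the fingers and basket1 above 0.3 N and height (world z) of basket1_bail below 0.165 m and x of basket1_bail in the frame of cover_hinge between -0.075 and 0 m and y of basket1_bail in the frame of cover_hinge between -0.127 and 0.127 m) or (contact force between the fingers and basket2 above 0.3 N and height (world z) of basket2_bail below 0.165 m and x of basket2_bail in the frame of cover_hinge between -0.075 and 0 m and y of basket2_bail in the frame of cover_hinge between -0.127 and 0.127 m) or (contact force between the fingers and basket3 above 0.3 N and height (world z) of basket3_bail below 0.165 m and x of basket3_bail in the frame of cover_hinge between -0.075 and 0 m and y of basket3_bail in the frame of cover_hinge between -0.127 and 0.127 m)).
Of basket1, basket2, basket3 only 2 to 3 are there at a start; the rules pass over those that are not, and their reading is None.
At some moment in a run one of tray may be knocked a few centimetres aside while the robot is not near it.
Once in a run the grip may slacken for a moment while it holds something.
It also fails if it takes over 210 s, if anything falls off the work surface, if the arm or the gripper's body presses on something with over 40 N, if the wrist force passes 120 N, or if a joint passes its speed limit or range.

ROBOT

A 6-joint arm with a two-finger parallel gripper is mounted at the origin on the work surface. World frame = base frame: x ahead of the robot, y to its left, z up, the work surface at z = 0. Lengths are in mm, angles in rad, forces in N, time in s.
With the tool pointing down it reaches from about 350 to 725 mm from the base axis. Payload 6 kg.
Tool frame: the origin (TCP) lies between the finger pads; the fingertips stand 11 mm ahead of it and the grasp point (between the pads) lies 8 mm behind it (manip.nose_length is the distance from the TCP to the fingertips, in mm); z points along the fingers, y is the direction in which the jaws open and shut (so a half turn about z gives the same grasp; the last joint's range is limited). The gripper opens to 85 mm and grips with 20 to 120 N. Pads are 22 mm wide; open, the fingers measure 114 mm over their backs; the gripper's body (76 mm by 85 mm) begins 54 mm behind the grasp point. The pads swing forward as they close: fully open they stand 13 mm farther back than shut.
Start: joints at [-0.842, 0.04, 0.085, 0, -1.615, -0.334], TCP at [230.779, -553.816, 213.161] pointing down, gripper open.
Joint ranges: [-2.56, 2.56], [-1.29, 2.01], [-1.08, 1.49], [-3.29, 1.98], [-2.81, -0.18], [-2.99, 2.99]. Speed limits (rad/s): [2.57, 2.57, 3.01, 3.14, 3.14, 3.14].

INTERFACE

Orientations are given as a rotation vector (axis times angle).
In Python, from plant import manip gives the robot as it stands. The module is installed in compiled form; this text tells all that it offers. Calls block until the motion is done:
- manip.move_ptp(position, orientation): joint-space move of the TCP to a pose.
- manip.move_l(position, v=150, orientation=None, contact_N=None): straight line of the TCP; orientation=None keeps the orientation; v is the mean speed in mm/s. With contact_N (N) it stops when the force on the tool has changed by that much, and returns True; else False.
- manip.movej(angles): joint-space move.
- manip.release() and manip.grasp(grasp_force=None): open the fingers fully, or close them until they stop; grasp_force is the grip in N (None keeps the last).
- manip.sleep(seconds).
- manip.solve_ik(position, orientation): joint angles nearest the present ones, or None.
- manip.read_state(): the state.
- manip.read_camera(name): name is "side" or "top" or "wrist"; returns the picture (400x640x3 uint8, red, green, blue); there is no depth.
- manip.get_calibration(name): a dict with "fx", "fy", "cx", "cy" (pixels), "k1" (the pictures are not rectified: a ray, as slopes to the right and down, at radius r is drawn at 1 + k1 r^2 times it, then the intrinsics apply), "world_from_camera" (4x4, takes a point from camera to world coordinates); the wrist camera has in their place "T_tool_cam" (4x4, takes a point from camera to tool coordinates, whose origin is the TCP and whose axes are the flange's). Camera axes: x right, y down, z forward; pixel columns grow to the right and rows downward; lengths in mm; the calibration is good to about 2 mm. A picture is of the moment at which its call begins: read the wrist's pose just before it. get_calibration takes no time and is no camera call.
A pose or a line that the arm cannot do raises manip.Unreachable and nothing moves.
- manip.close_job(): hands the job in, once; it reports no verdict.
The state is a dict: "clock": time; "joints": joint angles; "joint_vel": joint speeds; "joint_efforts": joint torques, N m; "eef_pos": TCP position; "eef_rot": TCP orientation; "ft_force": force on the tool from outside, world axes, zero at the start; "moment": the same for the moment, N m; "grip_width": opening from 0.0 (shut) to 1.0 (fully open).
Only numpy, scipy, OpenCV 4.12 (cv2) and the standard library are available. Lean on these libraries where they do the work, as an engineer would, in place of code of your own. Each camera call takes 0.05 s, during which the arm holds its last target.

## Working session

There is one attempt and no reset: what is moved stays moved. The work goes in short steps, each a Python script; the robot and the scene stay as the last script left them, time stands still between calls to the robot, and variables do not carry over. Pictures are saved under pics/ and viewed, and the job is handed in when it is done.

```bash
ls; mkdir -p pics; python3 - <<'E'
from plant import manip
import cv2
s=manip.read_state();print(s)
for n in ["side","top","wrist"]:
    print(n,manip.get_calibration(n))
    cv2.imwrite(f"pics/{n}0.png",cv2.cvtColor(manip.read_camera(n),cv2.COLOR_RGB2BGR))
E
```

```text
pics
{'clock': 0.0, 'joints': array([-8.42332394e-01,  4.07983867e-02,  8.37938501e-02, -4.89215896e-04,
       -1.61554595e+00, -3.33696573e-01]), 'joint_vel': array([-1.92684341e-05, -1.19560530e-03,  1.28112446e-03, -7.29635102e-04,
       -3.16687398e-04, -1.14890675e-03]), 'joint_efforts': array([-5.60204853e-05, -3.68212259e+01,  3.47410011e+01,  6.93251431e+00,
       -5.45987001e-03,  4.91148370e-06]), 'eef_pos': array([ 230.68138165, -553.46582278,  212.1721854 ]), 'eef_rot': array([ 6.16021639e-01, -3.08012664e+00, -2.76430558e-03]), 'ft_force': array([ 0.0601965 , -0.12917001, -0.11408805]), 'moment': array([ 0.00839096,  0.02967336, -0.03431501]), 'grip_width': 0.9998976211155931}
side {'fx': 486.9960779217323, 'fy': 486.9960779217323, 'cx': 323.024669854089, 'cy': 202.85973642403795, 'k1': 0.026964145038599643, 'world_from_camera': array([[ 8.27371231e-01,  4.65268777e-01, -3.14613748e-01,
         9.61526603e+02],
       [ 5.61420558e-01, -6.68899389e-01,  4.87217163e-01,
        -8.85016310e+02],
       [ 1.62419902e-02, -5.79740090e-01, -8.14639568e-01,
         1.271
[... 390 characters left out ...]
0e-03,
        -2.11892971e+02],
       [ 6.55442857e-04, -1.10321060e-01, -9.93895786e-01,
         1.55860923e+03],
       [ 0.00000000e+00,  0.00000000e+00,  0.00000000e+00,
         1.00000000e+00]])}
wrist {'fx': 341.69456360501863, 'fy': 341.69456360501863, 'cx': 318.56211341961273, 'cy': 199.29793756666058, 'k1': -0.031322996499401456, 'T_tool_cam': array([[-4.49764903e-04, -9.50335824e-01, -3.11225993e-01,
         8.01393137e+01],
       [ 9.99999781e-01, -5.78436697e-04,  3.21130990e-04,
         2.02802827e-01],
       [-4.85206819e-04, -3.11225780e-01,  9.50335877e-01,
        -1.60622094e+02],
       [ 0.00000000e+00,  0.00000000e+00,  0.00000000e+00,
         1.00000000e+00]])}
```

View pics/side0.png

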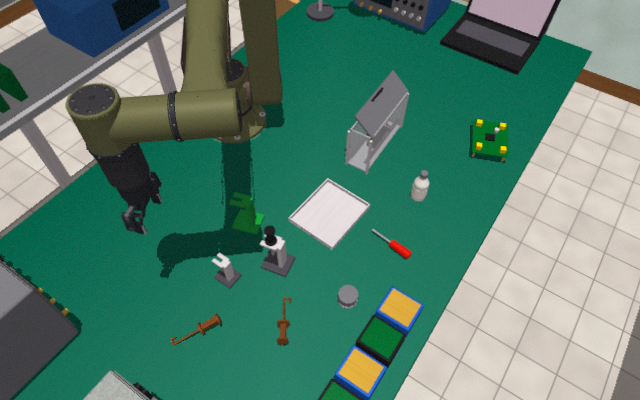

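View pics/top0.png

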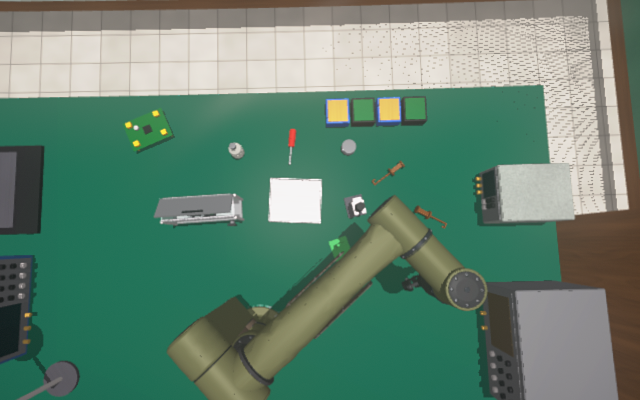

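View pics/wrist0.png

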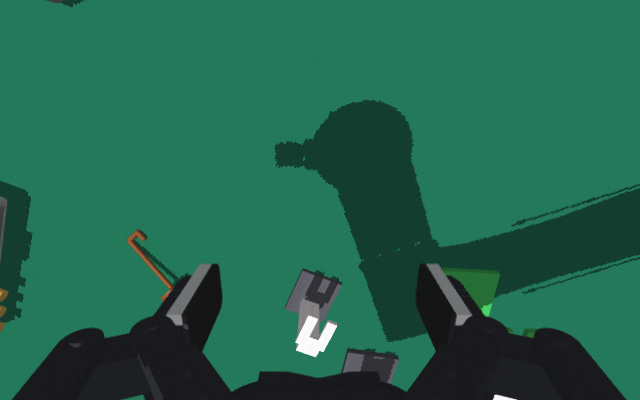

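```bash
cat > h.py <<'E'
from plant import manip
import numpy as np, cv2
from scipy.spatial.transform import Rotation as R
def snap(n,fn=None,crop=None,k=1):
    s=manip.read_state(); im=cv2.cvtColor(manip.read_camera(n),cv2.COLOR_RGB2BGR)
    if fn: save(im,fn,crop,k)
    return im,s
def save(im,fn,crop=None,k=1):
    if crop: im=im[crop[1]:crop[3],crop[0]:crop[2]]
    cv2.imwrite("pics/"+fn,cv2.resize(im,None,fx=k,fy=k,interpolation=cv2.INTER_CUBIC))
def cam(n,s=None):
    c=manip.get_calibration(n)
    K=np.array([[c['fx'],0,c['cx']],[0,c['fy'],c['cy']],[0,0,1]]);d=np.array([c['k1'],0,0,0.])
    if n=="wrist":
        T=np.eye(4);T[:3,:3]=R.from_rotvec(s['eef_rot']).as_matrix();T[:3,3]=s['eef_pos'];T=T@c['T_tool_cam']
    else: T=c['world_from_camera']
    return K,d,T
def rays(n,px,s=None):
    K,d,T=cam(n,s)
    u=cv2.undistortPoints(np.array(px,float).reshape(-1,1,2),K,d).reshape(-1,2)
    r=np.c_[u,np.ones(len(u))]@T[:3,:3].T
    return T[:3,3],r
def onz(n,px,z,s=None):
    o,r=rays(n,px,s); return o+r*((z-o[2])/r[:,2])[:,None]
def proj(n,P,s=None):
    K,d,T=cam(n,s);Ti=np.linalg.inv(T)
    return cv2.projectPoints(np.array(P,float).reshape(-1,1,3),cv2.Rodrigues(Ti[:3,:3])[0],Ti[:3,3],K,d)[0].reshape(-1,2)
def tri(obs):
    A=np.zeros((3,3));b=np.zeros(3)
    for n,p,s in obs:
        o,r=rays(n,[p],s);r=r[0]/np.linalg.norm(r[0]);M=np.eye(3)-np.outer(r,r);A+=M;b+=M@o
    x=np.linalg.solve(A,b)
    return x,[float(np.linalg.norm((np.eye(3)-np.outer(r,r))@(x-o))) for o,r in [(lambda o,r:(o,r[0]/np.linalg.norm(r[0])))(*rays(n,[p],s)) for n,p,s in obs]]
def rot(yaw,tilt=None):
    # tool down: x_tool horizontal at 'yaw', z down
    c,s=np.cos(yaw),np.sin(yaw)
    M=np.array([[c,s,0],[s,-c,0],[0,0,-1.]])
    return M
def rv(M): return R.from_matrix(M).as_rotvec()
E
python3 - <<'E'
from h import *
s=cv2.imread('pics/side0.png');t=cv2.imread('pics/top0.png')
save(s,'s0a.png',(280,60,480,260),3);save(s,'s0b.png',(200,180,330,300),5)
save(t,'t0a.png',(140,170,400,260),3)
E
```

```text
(no output)
```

View pics/s0a.png

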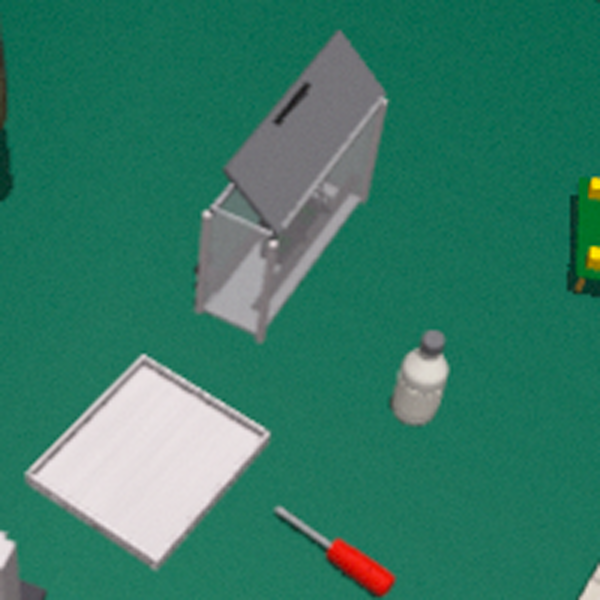

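View pics/s0b.png

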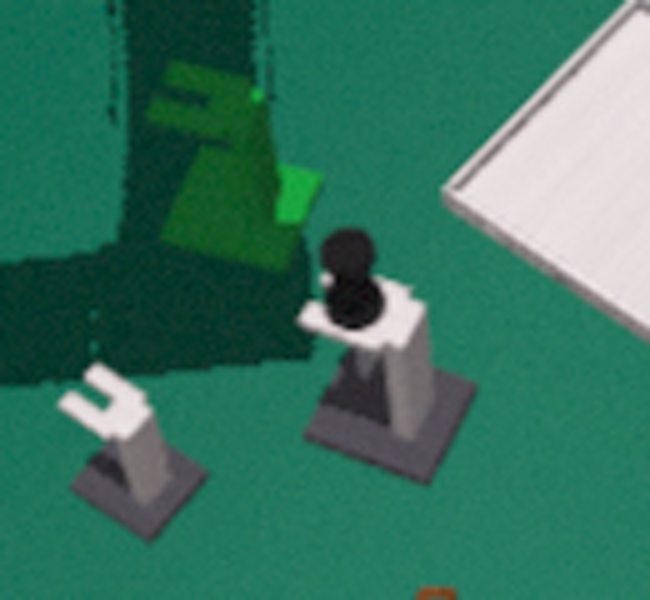

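View pics/t0a.png

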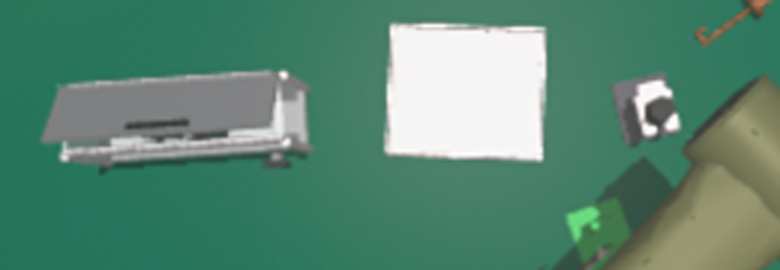

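```bash
python3 - <<'E'
from h import *
np.set_printoptions(precision=1,suppress=True)
S=lambda x,y:(280+x/3,60+y/3)
T=lambda x,y:(140+x/3,170+y/3)
print('rim side',onz('side',[S(208,215),S(273,244),S(384,100)],165))
print('rim top',onz('top',[T(288,143),T(285,76),T(66,155)],165))
print(tri([('side',S(227,170),None),('top',T(270,123),None)]))
print(tri([('side',S(339,31),None),('top',T(43,140),None)]))
print('tray side',onz('side',[S(145,357),S(268,435),S(155,565),S(28,477)],18))
print('tray top',onz('top',[T(390,24),T(546,28),T(543,160),T(387,155)],18))
B=lambda x,y:(200+x/5,180+y/5)
print('cap',tri([('side',B(347,253),None),('top',T(662,110),None)]))
E
```

```text
rim side [[448.8  48.4 165. ]
 [525.1  52.3 165. ]
 [515.4 307.7 165. ]]
rim top [[437.3  56.  165. ]
 [515.6  59.1 165. ]
 [430.6 311.5 165. ]]
(array([456.7,  65.5, 220.1]), [0.14772290211001993, 0.14772290211018704])
(array([444.6, 316.2, 221. ]), [0.15075470499540947, 0.1507547049953496])
tray side [[ 438.   -46.3   18. ]
 [ 602.1  -59.    18. ]
 [ 591.4 -257.7   18. ]
 [ 426.6 -245.3   18. ]]
tray top [[ 597.9  -48.6   18. ]
 [ 587.2 -250.6   18. ]
 [ 416.3 -241.8   18. ]
 [ 428.2  -42.2   18. ]]
cap (array([ 464.9, -379. ,  160.2]), [0.8833755090388569, 0.8833755090388411])
```

```bash
python3 - <<'E'
from h import *
np.set_printoptions(precision=2,suppress=True)
for p in [(400,-340,380),(450,-340,380),(430,185,380)]:
  for y in np.arange(-3.1,3.2,0.52):
    q=manip.solve_ik(p,rv(rot(y)))
    print(p,round(y,2),q if q is None else np.array(q))
E
```

```text
(400, -340, 380) -3.1 [-0.32 -0.08  0.28  0.   -1.93 -1.21]
(400, -340, 380) -2.58 [-0.32 -0.08  0.28  0.   -1.93 -0.69]
(400, -340, 380) -2.06 [-0.32 -0.08  0.28  0.   -1.93 -0.17]
(400, -340, 380) -1.54 [-0.32 -0.08  0.28  0.   -1.93  0.35]
(400, -340, 380) -1.02 [-0.32 -0.08  0.28  0.   -1.93  0.87]
(400, -340, 380) -0.5 [-0.32 -0.08  0.28  0.   -1.93  1.39]
(400, -340, 380) 0.02 [-0.32 -0.08  0.28  0.   -1.93  1.91]
(400, -340, 380) 0.54 [-0.32 -0.08  0.28  0.   -1.93  2.43]
(400, -340, 380) 1.06 [-0.32 -0.08  0.28  0.   -1.93  2.95]
(400, -340, 380) 1.58 [-0.32 -0.08  0.28  0.   -1.93 -2.81]
(400, -340, 380) 2.1 [-0.32 -0.08  0.28  0.   -1.93 -2.29]
(400, -340, 380) 2.62 [-0.32 -0.08  0.28  0.   -1.93 -1.77]
(400, -340, 380) 3.14 [-0.32 -0.08  0.28 -0.   -1.93 -1.25]
(450, -340, 380) -3.1 [-0.29  0.03  0.38  0.   -1.93 -1.24]
(450, -340, 380) -2.58 [-0.29  0.03  0.38  0.   -1.93 -0.72]
(450, -340, 380) -2.06 [-0.29  0.03  0.38  0.   -1.93 -0.2 ]
(450, -340, 380) -1.54 [-0.29  0.03  0.38  0.   -1.93  0.32]
(450, -340, 380) -1.02 [-0.29  0.03  0.38  0.   -1.93  0.84]
(450, -340, 3
[... 535 characters left out ...]
 380) -2.58 [ 0.84 -0.22  0.15  0.   -1.94 -1.85]
(430, 185, 380) -2.06 [ 0.84 -0.22  0.15  0.   -1.94 -1.33]
(430, 185, 380) -1.54 [ 0.84 -0.22  0.15  0.   -1.94 -0.81]
(430, 185, 380) -1.02 [ 0.84 -0.22  0.15  0.   -1.94 -0.29]
(430, 185, 380) -0.5 [ 0.84 -0.22  0.15  0.   -1.94  0.23]
(430, 185, 380) 0.02 [ 0.84 -0.22  0.15  0.   -1.94  0.75]
(430, 185, 380) 0.54 [ 0.84 -0.22  0.15  0.   -1.94  1.27]
(430, 185, 380) 1.06 [ 0.84 -0.22  0.15  0.   -1.94  1.79]
(430, 185, 380) 1.58 [ 0.84 -0.22  0.15  0.   -1.94  2.31]
(430, 185, 380) 2.1 [ 0.84 -0.22  0.15  0.   -1.94  2.83]
(430, 185, 380) 2.62 [ 0.84 -0.22  0.15  0.   -1.94 -2.93]
(430, 185, 380) 3.14 [ 0.84 -0.22  0.15  0.   -1.94 -2.41]
```

```bash
python3 - <<'E'
from h import *
np.set_printoptions(precision=1,suppress=True)
O=rv(rot(np.pi))
for i,p in enumerate([(470,-300,400),(470,150,400)]):
    manip.move_ptp(p,O); manip.sleep(.2)
    im,s=snap('wrist',f'w{i+1}.png'); np.save(f'pics/w{i+1}.npy',s,allow_pickle=True)
    print(s['clock'],s['eef_pos'])
snap('top','top1.png',(140,170,400,260),3)
E
```

```text
1.8167 [ 469.6 -300.6  399.5]
3.7167 [470.3 149.3 400. ]
```

View pics/w1.png

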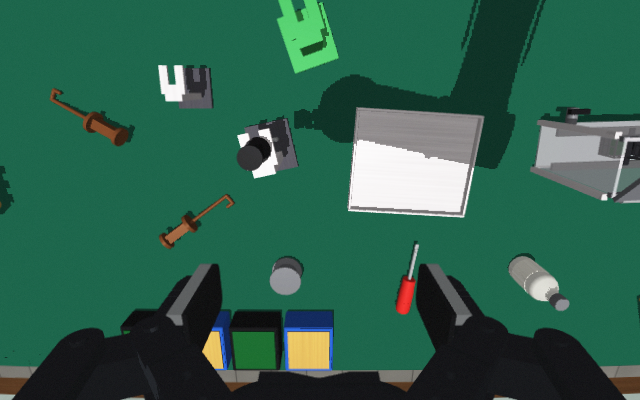

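View pics/w2.png

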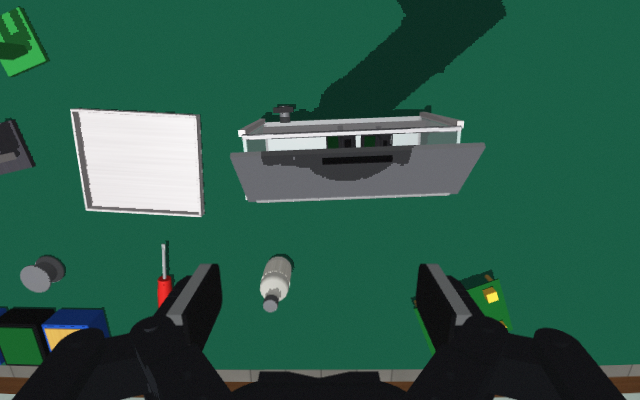

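```bash
python3 - <<'E'
from h import *
a=cv2.imread('pics/w2.png');b=cv2.imread('pics/w1.png')
save(a,'w2z.png',(225,95,495,215),2.9);save(b,'w1z.png',(220,100,320,200),6);save(b,'w1y.png',(340,90,500,230),4)
E
```

```text
(no output)
```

View pics/w2z.png

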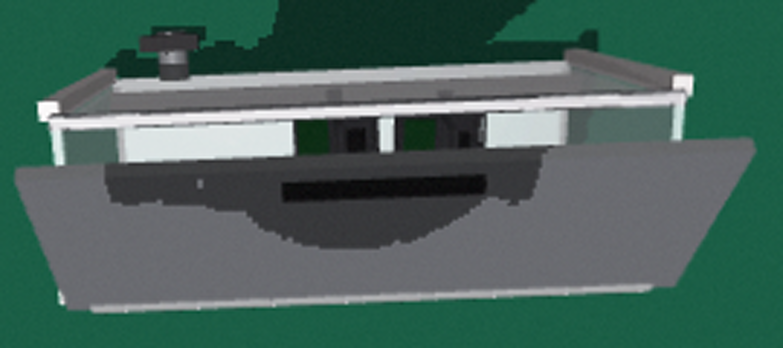

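View pics/w1z.png

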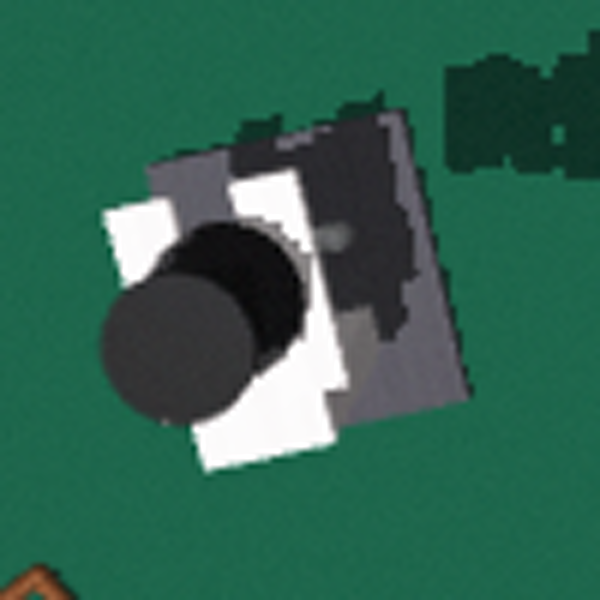

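View pics/w1y.png

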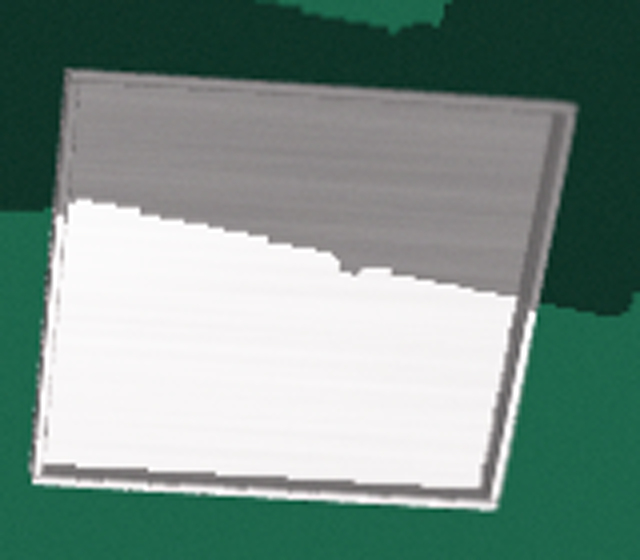

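```bash
python3 - <<'E'
from h import *
np.set_printoptions(precision=1,suppress=True)
s1=np.load('pics/w1.npy',allow_pickle=True).item();s2=np.load('pics/w2.npy',allow_pickle=True).item()
Z=lambda x,y:(225+x/2.9,95+y/2.9)
print('rim',onz('wrist',[Z(39,113),Z(690,92)],165,s2))
print('hinge line', onz('wrist',[Z(62,300),Z(670,288)],165,s2))
E1=onz('wrist',[Z(16,172),Z(756,142)],220,s2);print('edge',E1)
print('edge tri',tri([('wrist',Z(16,172),s2),('side',(280+227/3,60+170/3),None)]),tri([('wrist',Z(756,142),s2),('side',(280+339/3,60+31/3),None)]))
Y=lambda x,y:(340+x/4,90+y/4)
t=onz('wrist',[Y(67,70),Y(577,104),Y(494,510),Y(33,483)],18,s1);print('tray',t,t.mean(0))
print(np.linalg.norm(np.diff(t,axis=0),axis=1))
F=lambda x,y:(220+x/6,100+y/6)
f=onz('wrist',[F(105,212),F(168,198),F(230,184),F(297,168),F(345,385),F(203,470),F(337,440)],115,s1);print('fork',f)
print('cap',onz('wrist',[F(178,349)],171,s1))
print('base', onz('wrist',[F(148,165),F(402,110),F(468,398)],10,s1))
E
```

```text
rim [[440.4  57.4 165. ]
 [432.3 315.1 165. ]]
hinge line [[518.3  61.4 165. ]
 [513.5 316.9 165. ]]
edge [[453.7  60.8 220. ]
 [443.4 317.4 220. ]]
edge tri (array([455.5,  62.5, 222. ]), [2.531126795658884, 2.531126795658904]) (array([443.7, 318. , 219.2]), [0.30470135310759716, 0.30470135310750607])
tray [[ 418.1 -241.6   18. ]
 [ 430.3  -41.9   18. ]
 [ 599.7  -52.9   18. ]
 [ 587.  -250.4   18. ]] [ 508.8 -146.7   18. ]
[200.1 169.8 198. ]
fork [[ 447.6 -405.4  115. ]
 [ 444.6 -391.5  115. ]
 [ 441.7 -378.   115. ]
 [ 438.4 -363.4  115. ]
 [ 485.8 -354.9  115. ]
 [ 505.1 -387.5  115. ]
 [ 498.2 -357.2  115. ]]
cap [[ 466.5 -380.   171. ]]
base [[ 448.9 -417.8   10. ]
 [ 434.9 -350.1   10. ]
 [ 512.2 -334.2   10. ]]
```

```bash
python3 - <<'E'
from h import *
np.set_printoptions(precision=1,suppress=True)
O=rv(rot(np.pi+.03))
manip.grasp(40)
manip.move_ptp((395,187,300),O)
manip.move_l((395,187,209),v=200)
print(manip.move_l((500,187,211),v=120,contact_N=25))
print(manip.read_state()['eef_pos'],manip.read_state()['ft_force'])
print(manip.move_l((545,187,211),v=60,contact_N=14))
s=manip.read_state();print(s['clock'],s['eef_pos'],s['ft_force'])
snap('side','side2.png',(280,30,480,200),4)
E
```

```text
False
[499.8 187.1 211.4] [ 0.1  0.7 -0.1]
False
7.7 [545. 187. 211.] [ 0.3  0.2 -0.1]
```

View pics/side2.png

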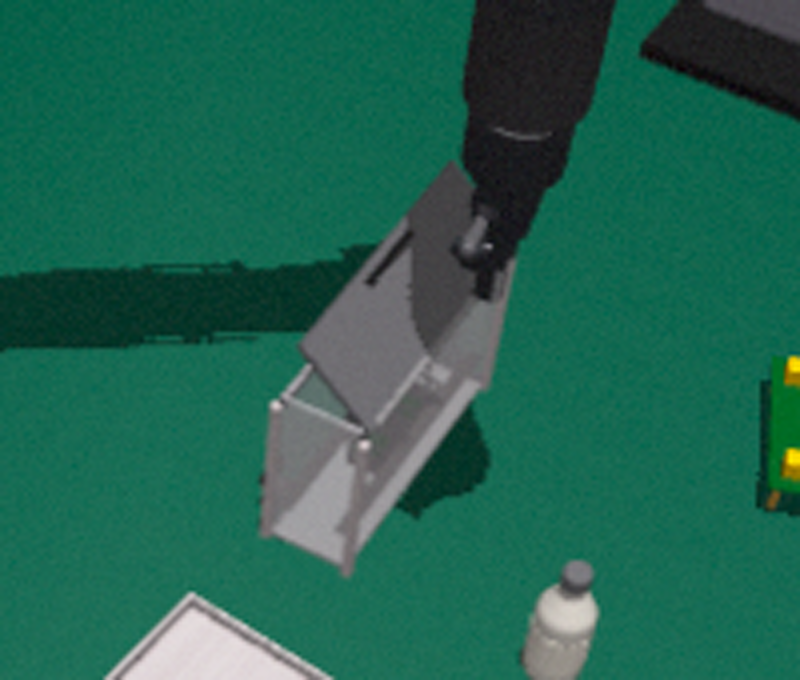

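```bash
python3 - <<'E'
from h import *
np.set_printoptions(precision=1,suppress=True)
print(proj('side',[(545,187,200),(516,187,165),(453,62,220),(444,317,220)]))
for n in ('top','wrist'): snap(n,n+'3.png')
E
```

```text
[[399.7 110.2]
 [390.2 114.6]
 [354.  116.9]
 [392.9  70.4]]
```

View pics/top3.png

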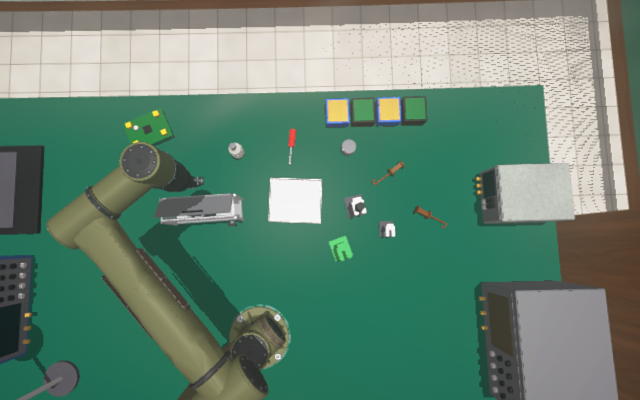

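View pics/wrist3.png

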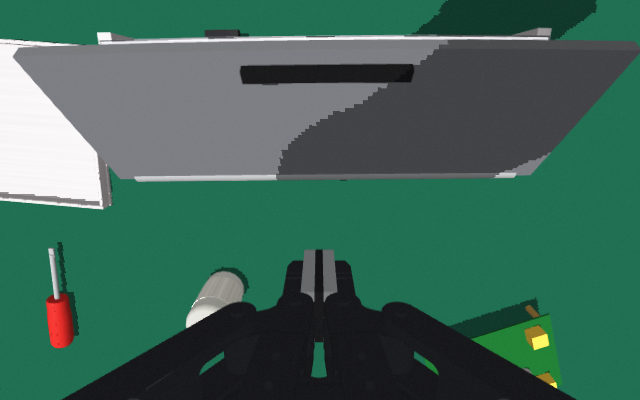

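```bash
python3 - <<'E'
from h import *
np.set_printoptions(precision=1,suppress=True)
s=manip.read_state();s2=np.load('pics/w2.npy',allow_pickle=True).item()
print(s['eef_pos'],R.from_rotvec(s['eef_rot']).as_matrix())
print(proj('wrist',[(453.7,60.8,220),(443.4,317.4,220),(515,60,165),(508,312,165),(440,57,165),(432,315,165)],s))
Z=lambda x,y:(225+x/2.9,95+y/2.9)
print(tri([('wrist',Z(16,172),s2),('wrist',(13,50),s)]),tri([('wrist',Z(756,142),s2),('wrist',(640,43),s)]))
print(proj('wrist',[s['eef_pos'],s['eef_pos']-[0,0,11]],s))
E
```

```text
[544.8 187.1 211.3] [[-1. -0.  0.]
 [-0.  1.  0.]
 [-0.  0. -1.]]
[[ 25.4  54.3]
 [634.3  48.2]
 [116.4 167.1]
 [519.6 167.9]
 [ 92.3  36.5]
 [551.7  36.1]]
(array([452.4,  62.7, 228.1]), [0.2857137704960121, 0.2857137704959405]) (array([442.3, 314.3, 225.9]), [0.2222161269326353, 0.22221612693263398])
[[318.2 249.8]
 [318.2 240.8]]
```

```bash
python3 - <<'E'
from h import *
np.set_printoptions(precision=1,suppress=True)
manip.move_l((545,187,310),v=250)
manip.move_l((395,187,310),v=250)
manip.move_l((395,187,209),v=200)
ims=[]
for x in (420,440,455,470):
    c=manip.move_l((x,187,209),v=80,contact_N=6)
    im,s=snap('side'); ims.append(im[30:200,280:480]);print(c,s['clock'],s['eef_pos'],s['ft_force'])
cv2.imwrite('pics/steps.png',cv2.resize(np.vstack([np.hstack(ims[:2]),np.hstack(ims[2:])]),None,fx=1.75,fy=1.75))
E
```

```text
False 10.2667 [420.2 187.  209.4] [-0.5 -0.9 -0.3]
False 10.7167 [439.9 186.9 208.9] [-0.2  0.6 -0.1]
True 10.975 [446.1 187.1 213.2] [-8.4  2.1 10.5]
True 11.2333 [449.3 187.3 215.9] [-6.4  0.8  9.1]
```

View pics/steps.png

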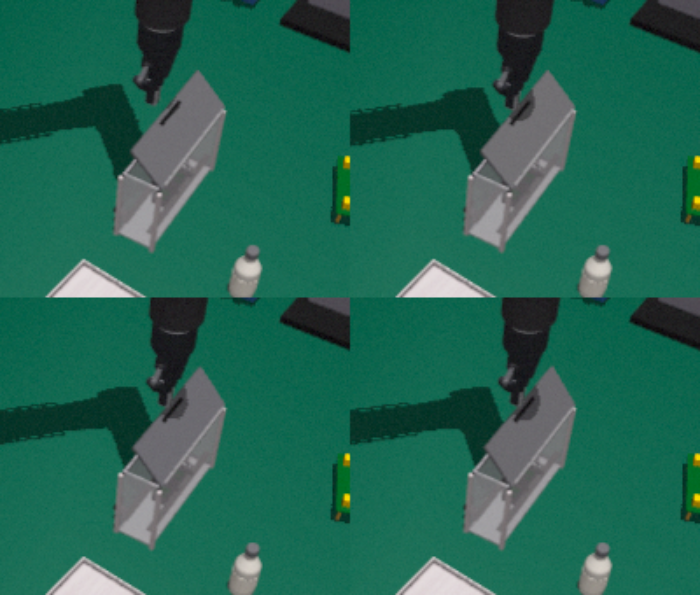

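```bash
python3 - <<'E'
from h import *
np.set_printoptions(precision=1,suppress=True)
print(manip.nose_length)
manip.move_l((410,187,209),v=150)
manip.move_l((410,187,187),v=100,contact_N=8)
ims=[]
for x,z in ((440,187),(465,187),(490,195),(505,203)):
    c=manip.move_l((x,187,z),v=80,contact_N=15)
    im,s=snap('side'); ims.append(im[30:200,280:480]);print(c,s['clock'],s['eef_pos'],s['ft_force'])
    if c: break
while len(ims)<4: ims.append(ims[-1])
cv2.imwrite('pics/steps2.png',cv2.resize(np.vstack([np.hstack(ims[:2]),np.hstack(ims[2:])]),None,fx=1.75,fy=1.75))
E
```

```text
11.0
False 12.5833 [440.1 186.9 187. ] [ 0.4 -0.8 -0.3]
True 12.9917 [465.3 187.3 189.1] [-1.   0.4  4.8]
```

View pics/steps2.png

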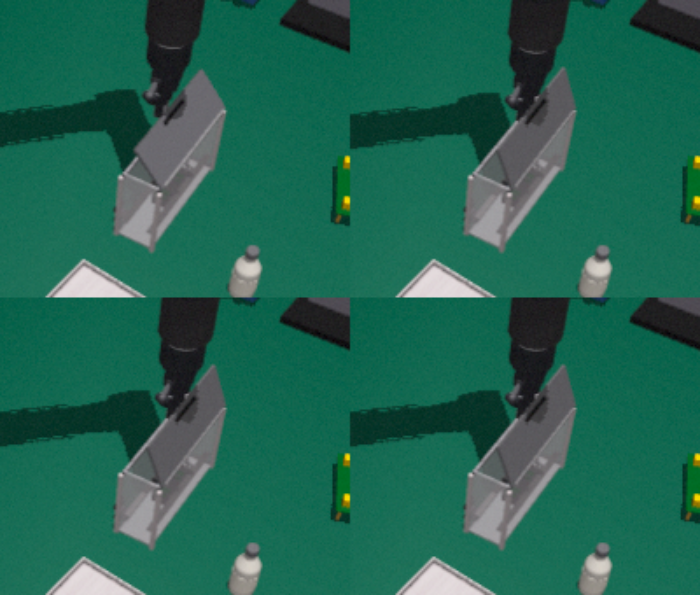

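```bash
python3 - <<'E'
from h import *
np.set_printoptions(precision=1,suppress=True)
ims=[]
for x,z,n in ((490,190,35),(510,195,25),(520,198,20),(545,200,14)):
    c=manip.move_l((x,187,z),v=60,contact_N=n)
    im,s=snap('side'); ims.append(im[30:200,280:480]);print(c,s['clock'],s['eef_pos'],s['ft_force'])
while len(ims)<4: ims.append(ims[-1])
cv2.imwrite('pics/steps3.png',cv2.resize(np.vstack([np.hstack(ims[:2]),np.hstack(ims[2:])]),None,fx=1.75,fy=1.75))
E
```

```text
False 13.6167 [492.7 188.4 195.4] [ 0.2  4.1 16. ]
False 14.1583 [509.9 186.6 194.1] [ 0.5 -0.1 -0.3]
False 14.5333 [520.3 186.9 197.9] [-0.  -0.1  0.5]
True 14.9333 [534.3 186.8 199. ] [-8.6  0.3  5.5]
```

View pics/steps3.png

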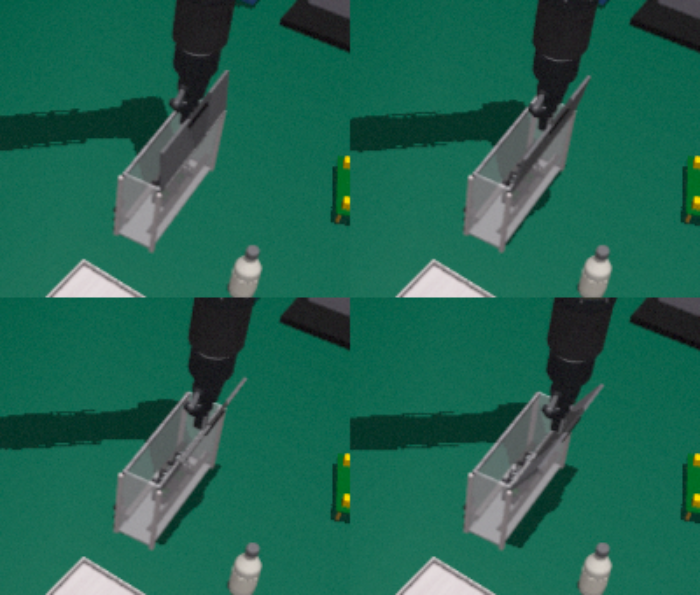

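```bash
python3 - <<'E'
from h import *
np.set_printoptions(precision=1,suppress=True)
c=manip.move_l((550,187,200),v=40,contact_N=18)
s=manip.read_state();print(c,s['clock'],s['eef_pos'],s['ft_force'])
manip.sleep(.3)
manip.move_l((480,187,230),v=200)
manip.move_ptp((480,187,400),rv(rot(np.pi+.03)));manip.sleep(.2)
im,s=snap('wrist','w4.png');np.save('pics/w4.npy',s,allow_pickle=True)
snap('side','side4.png',(280,30,480,200),4)
print(s['clock'],s['eef_pos'])
E
```

```text
True 15.2167 [534.  186.7 199. ] [-6.4  0.4  5.8]
16.8917 [480.1 187.  398.3]
```

View pics/side4.png

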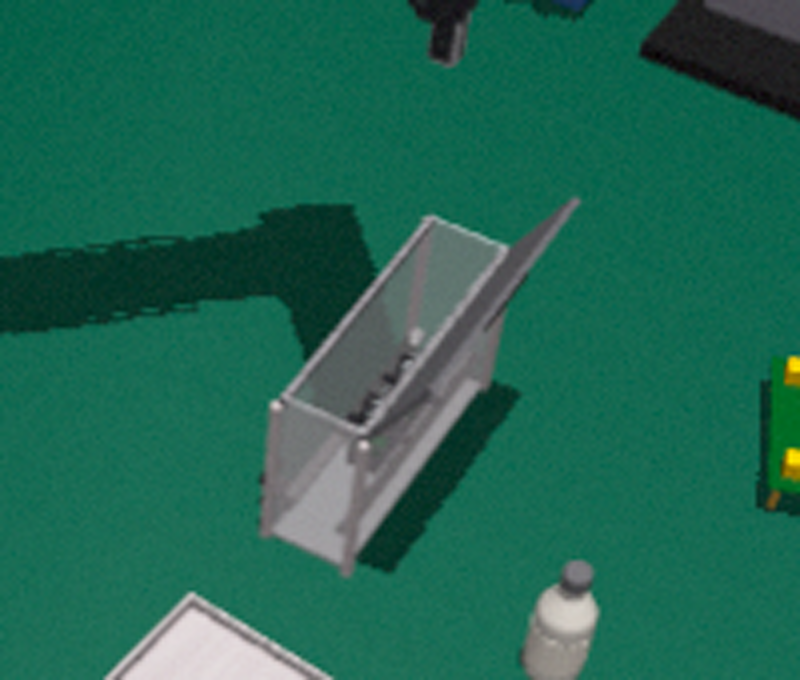

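View pics/w4.png

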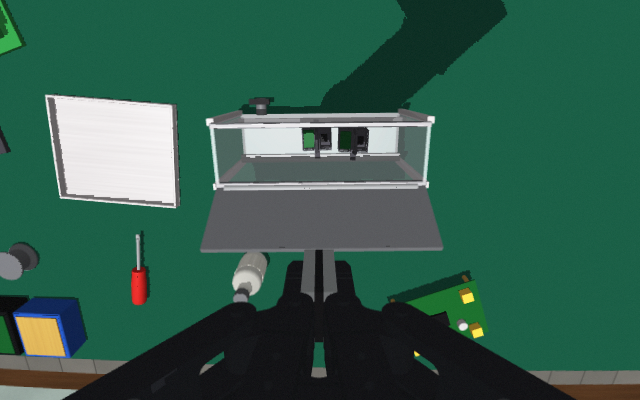

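```bash
python3 - <<'E'
from h import *
a=cv2.imread('pics/w4.png')
save(a,'w4z.png',(195,90,445,260),3.1);save(a,'w4y.png',(290,110,390,190),7.5)
E
```

```text
(no output)
```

View pics/w4z.png

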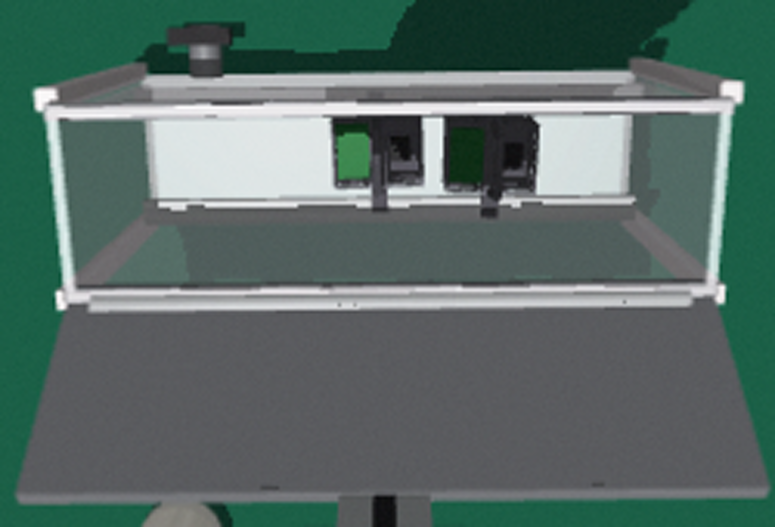

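View pics/w4y.png

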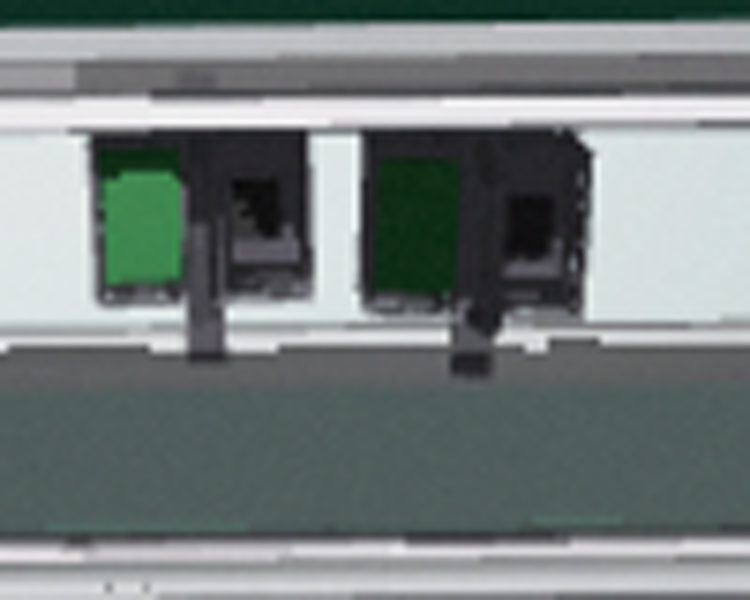

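```bash
python3 - <<'E'
from h import *
manip.move_ptp((555,200,400),rv(rot(np.pi+.03)));manip.sleep(.25)
im,s=snap('wrist','w5.png');np.save('pics/w5.npy',s,allow_pickle=True)
save(im,'w5z.png',(180,20,460,200),2.8);save(im,'w5y.png',(280,50,380,130),7.5)
print(s['clock'],s['eef_pos'])
E
```

```text
17.6417 [554.38401985 199.78743894 401.31653333]
```

View pics/w5z.png

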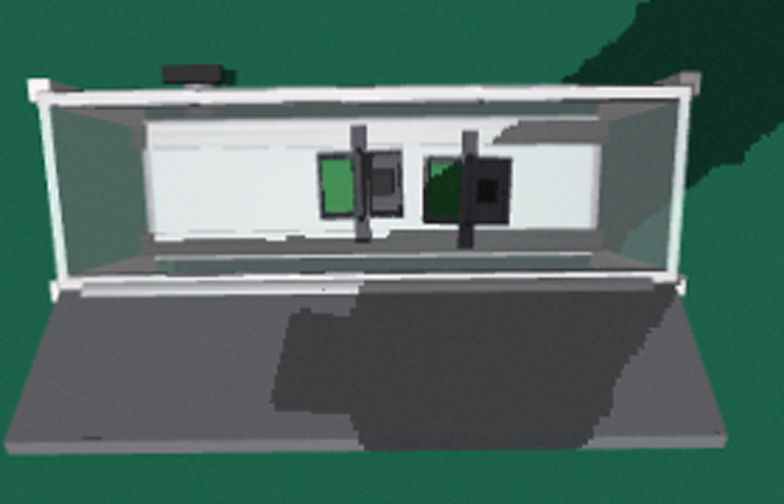

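View pics/w5y.png

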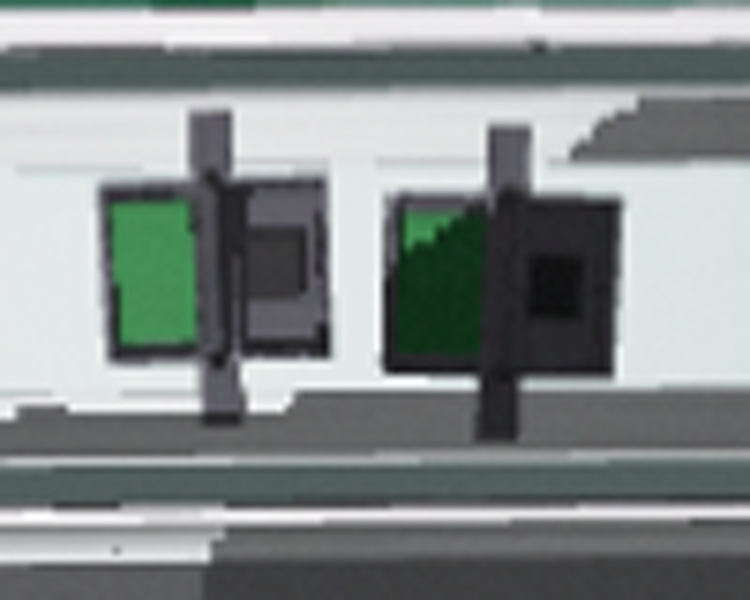

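```bash
python3 - <<'E'
from h import *
np.set_printoptions(precision=1,suppress=True)
s5=np.load('pics/w5.npy',allow_pickle=True).item();s4=np.load('pics/w4.npy',allow_pickle=True).item()
Y=lambda x,y:(280+(x+.5)/7.5-.5,50+(y+.5)/7.5-.5)
Z=lambda x,y:(180+(x+.5)/2.8-.5,20+(y+.5)/2.8-.5)
P=onz('wrist',[Y(211,110),Y(222,425),Y(510,125),Y(497,440)],44,s5)
print('strips',P,'ctr',(P[0]+P[1])/2,(P[2]+P[3])/2,'len',np.linalg.norm(P[0]-P[1]),np.linalg.norm(P[2]-P[3]))
r=onz('wrist',[Z(38,96),Z(692,88),Z(688,280),Z(54,286)],165,s5);print('rim5',r)
print('edge5',onz('wrist',[Z(5,440),Z(727,434)],241,s5))
W=lambda x,y:(195+(x+.5)/3.1-.5,90+(y+.5)/3.1-.5)
print('rim4',onz('wrist',[W(46,107),W(734,105),W(716,290),W(68,295)],165,s4))
print('edge4',onz('wrist',[W(17,492),W(768,489)],241,s4))
for a,b in (((38,96),(46,107)),((692,88),(734,105)),((688,280),(716,290)),((54,286),(68,295)),((5,440),(17,492)),((727,434),(768,489))):
    print(tri([('wrist',Z(*a),s5),('wrist',W(*b),s4)]))
print('stA',tri([('wrist',Y(211,110),s5),('wrist',(290+(200+.5)/7.5-.5,110+75/7.5),s4)]))
print('stA+',tri([('wrist',Y(222,425),s5),('wrist',(290+(207+.5)/7.5-.5,110+358/7.5),s4)]), tri([('wrist',Y(497,440),s5),('wrist',(290+(470+.5)/7.5-.5,110+374/7.5),s4)]))
E
```

```text
strips [[443.3 181.6  44. ]
 [501.1 185.   44. ]
 [444.3 238.3  44. ]
 [502.3 238.9  44. ]] ctr [472.2 183.3  44. ] [473.3 238.6  44. ] len 57.88072140456676 58.06940907353159
rim5 [[443.2  61.3 165. ]
 [432.9 313.4 165. ]
 [505.4 320.7 165. ]
 [515.4  62.3 165. ]]
edge5 [[560.5  67.  241. ]
 [550.9 317.2 241. ]]
rim4 [[442.2  61.5 165. ]
 [433.9 313.7 165. ]
 [504.1 315.8 165. ]
 [513.7  65.3 165. ]]
edge4 [[560.5  67.  241. ]
 [551.8 316.7 241. ]]
(array([442.7,  59.7, 159.9]), [0.17284469244884054, 0.17284469244878772])
(array([433.5, 311.8, 170.8]), [0.031271495700065446, 0.03127149570000451])
(array([506.2, 320.8, 157. ]), [2.286911954222915, 2.286911954222976])
(array([515.6,  62.1, 159.8]), [1.5527925807457732, 1.552792580745811])
(array([560.5,  67. , 241. ]), [0.01584044535777013, 0.01584044535780379])
(array([550.1, 315.5, 244.6]), [0.3181808065698223, 0.31818080656982695])
stA (array([443.8, 182. ,  53.1]), [0.10979231282897203, 0.10979231282888129])
stA+ (array([501.2, 185. ,  43.1]), [0.04346100597390166, 0.043461005973804596]) (array([502.2, 238.6,  46. ]), [0.12357952145150429, 0.12357952145141793])
```

```bash
python3 - <<'E'
from h import *
np.set_printoptions(precision=1,suppress=True)
O=rv(rot(np.pi+.216)); f=np.array([466.4,-379.3]);fx=np.array([np.cos(.216),np.sin(.216)])
manip.release()
manip.move_ptp((*f,270),O)
manip.sleep(.1)
im,s=snap('wrist','w6.png')
manip.move_l((*f,190),v=150)
c=manip.move_l((*f,136),v=80,contact_N=6)
s=manip.read_state();print(c,s['clock'],s['eef_pos'],s['ft_force'])
im,s=snap('side','s6.png',(200,150,350,300),4)
E
```

```text
False 22.2833 [ 466.6 -379.5  136.5] [-0.1  0.2 -0.1]
```

View pics/w6.png

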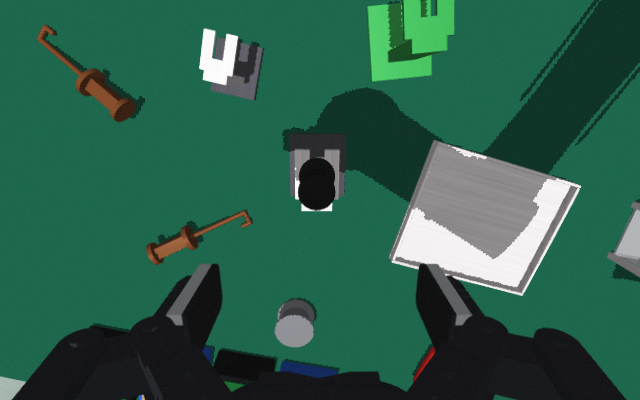

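View pics/s6.png

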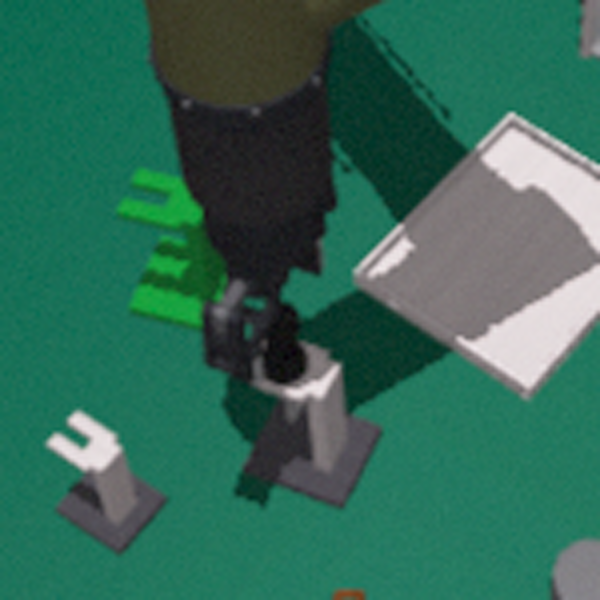

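```bash
python3 - <<'E'
from h import *
np.set_printoptions(precision=2,suppress=True)
f=np.array([466.4,-379.3]);fx=np.array([np.cos(.216),np.sin(.216)])
s=manip.read_state();f0=s['ft_force']
manip.grasp(100);manip.sleep(.2)
s=manip.read_state();print(s['grip_width'],s['ft_force'],s['eef_pos'])
np.save('pics/grip.npy',s,allow_pickle=True)
manip.move_l((*f,142),v=60)
s=manip.read_state();print(s['grip_width'],s['ft_force'],s['eef_pos'])
p=f-fx*55
c=manip.move_l((*p,142),v=90,contact_N=8);print(c)
im,s=snap('side','s7.png',(200,150,350,300),4)
print(s['clock'],s['eef_pos'],s['ft_force'],s['grip_width'])
E
```

```text
0.2972387354560855 [ 0.77 -0.23  5.16] [ 466.58 -379.59  136.66]
0.2939579579797774 [ 0.53 -0.14 -0.84] [ 466.38 -379.08  141.69]
False
24.15 [ 412.69 -391.16  142.16] [ 0.35  0.62 -1.19] 0.2983616214674338
```

View pics/s7.png

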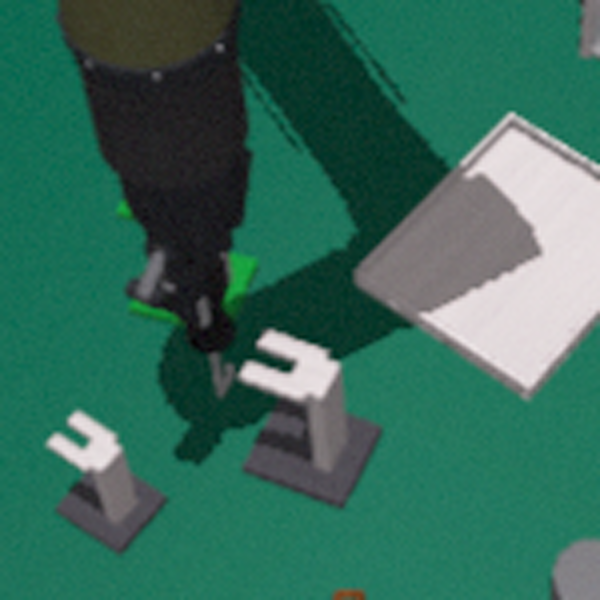

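```bash
python3 - <<'E'
from h import *
np.set_printoptions(precision=2,suppress=True)
s=manip.read_state();p=s['eef_pos']
manip.move_l((p[0],p[1],345),v=250)
yw=.045
manip.move_ptp((473,183-28,345),rv(rot(np.pi+yw)));manip.sleep(.3)
im,s=snap('wrist','w8.png');save(im,'w8z.png',(220,20,420,280),2.3)
print(s['clock'],s['eef_pos'],s['ft_force'],s['grip_width'])
np.save('pics/w8.npy',s,allow_pickle=True)
snap('side','s8.png',(280,0,480,200),3)
low=s['eef_pos']-[0,0,101.6]
print(proj('wrist',[low,low+[0,16,0],low+[0,16,16],low+[0,0,80]],s), proj('side',[low,low+[0,0,80]]))
E
```

```text
27.4417 [473.15 154.65 344.97] [ 0.77  0.66 -0.46] 0.2952533676848511
[[318.34 192.63]
 [338.24 193.47]
 [339.39 199.68]
 [318.24 232.98]] [[376.1   96.4 ]
 [378.99  75.68]]
```

View pics/w8z.png

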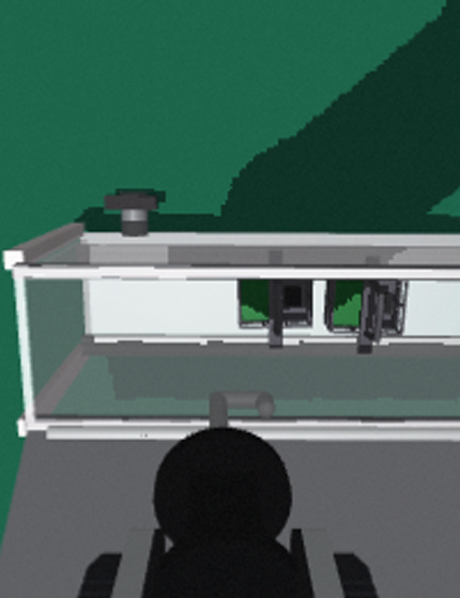

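View pics/s8.png

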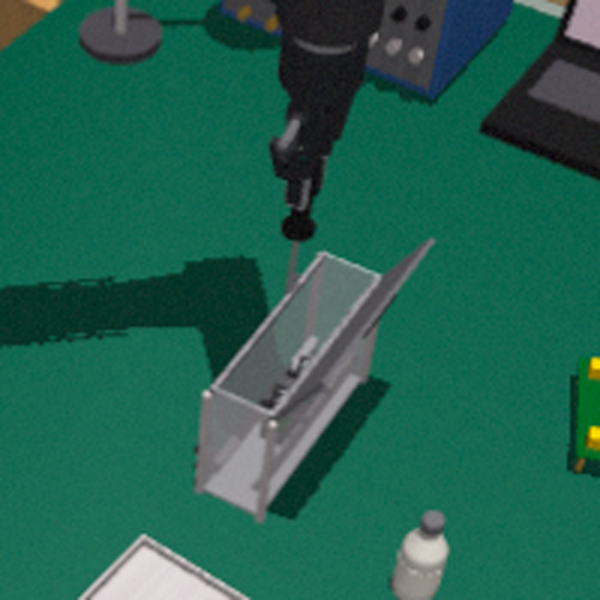

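```bash
python3 - <<'E'
from h import *
np.set_printoptions(precision=2,suppress=True)
def st(t):
    s=manip.read_state();print(t,s['clock'],s['eef_pos'],s['ft_force'],s['grip_width'])
x=472.5
manip.move_l((x,158.5,345),v=150)
print(manip.move_l((x,158.5,200),v=200,contact_N=6))
print(manip.move_l((x,158.5,155.6),v=80,contact_N=5));st('down')
im,s=snap('wrist','w9.png',(220,20,420,280),2.3);
print(manip.move_l((x,177.5,155.6),v=50,contact_N=4));st('in')
im,s=snap('wrist','w9b.png',(220,20,420,280),2.3);
E
```

```text
False
False
down 29.375 [472.69 158.46 155.89] [ 0.13  0.51 -1.1 ] 0.297304302062729
False
in 29.9583 [472.43 177.76 155.51] [-0.24 -0.66 -1.42] 0.2984836248715979
```

View pics/w9.png

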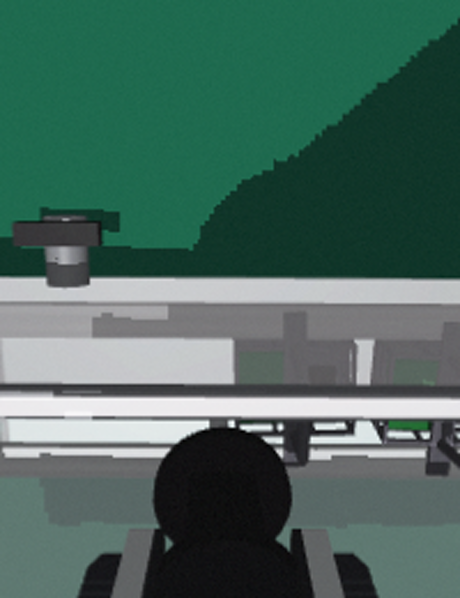

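View pics/w9b.png

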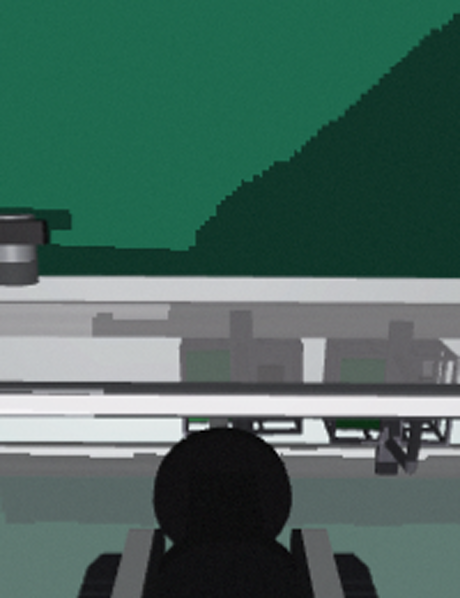

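```bash
python3 - <<'E'
from h import *
np.set_printoptions(precision=2,suppress=True)
def st(t):
    s=manip.read_state();print(t,s['clock'],s['eef_pos'],s['ft_force'],s['grip_width'])
x=472.5
F=[]
for i in range(5): F.append(manip.read_state()['ft_force']);manip.sleep(.02)
print(np.mean(F,0))
c=manip.move_l((x,177.5,195),v=50,contact_N=5);manip.sleep(.2)
F=[]
for i in range(5): F.append(manip.read_state()['ft_force']);manip.sleep(.02)
print(c,np.mean(F,0));st('up')
snap('side','s10.png',(280,30,480,200),4)
E
```

```text
[-0.15 -0.2  -0.47]
False [-0.   -0.   -1.55]
up 31.3167 [472.43 177.45 194.8 ] [ 0.26 -0.72 -1.25] 0.2978207880202028
```

View pics/s10.png

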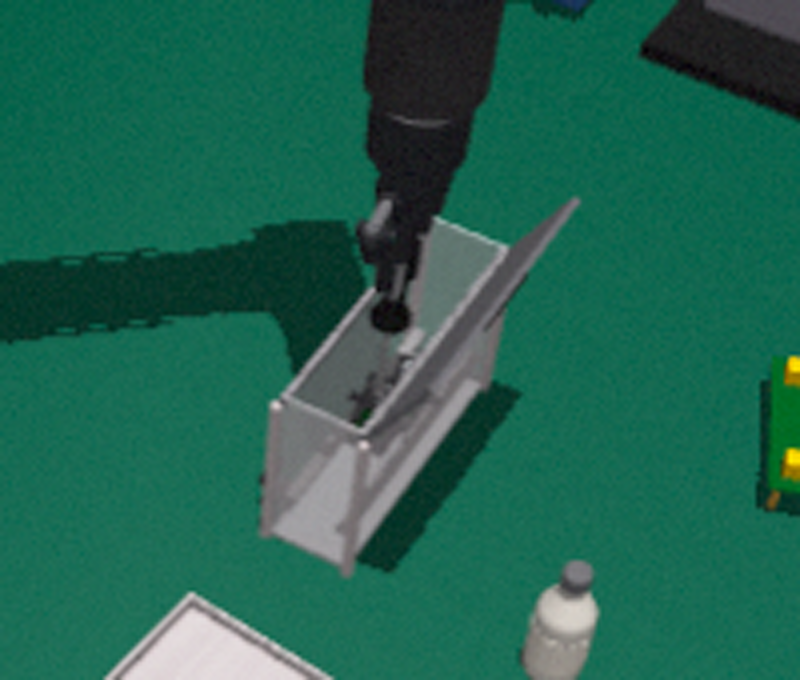

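```bash
python3 - <<'E'
from h import *
np.set_printoptions(precision=2,suppress=True)
def st(t):
    s=manip.read_state();print(t,s['clock'],s['eef_pos'],s['ft_force'],s['grip_width'])
c=manip.move_l((473.5,177.5,240),v=80,contact_N=5);st(c)
c=manip.move_l((473.5,177.5,362),v=130,contact_N=6);st(c)
manip.sleep(.2);st('')
snap('side','s11.png',(280,0,480,200),3)
im,s=snap('wrist','w11.png')
im,_=snap('top','t11.png')
E
```

```text
False 32.0833 [473.35 177.57 239.61] [-0.24  0.04 -1.71] 0.29585945887766096
False 33.175 [473.32 177.56 361.04] [-0.29 -1.17 -1.69] 0.295628597930626
 33.375 [473.38 177.4  361.41] [ 0.29  0.17 -0.93] 0.29827853227523266
```

View pics/s11.png

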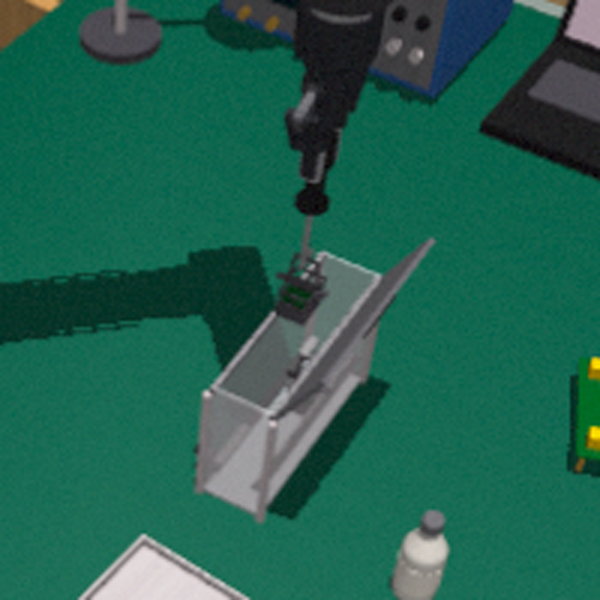

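View pics/w11.png

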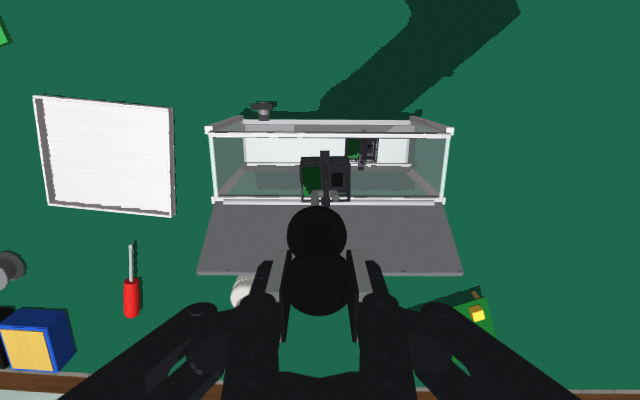

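View pics/t11.png

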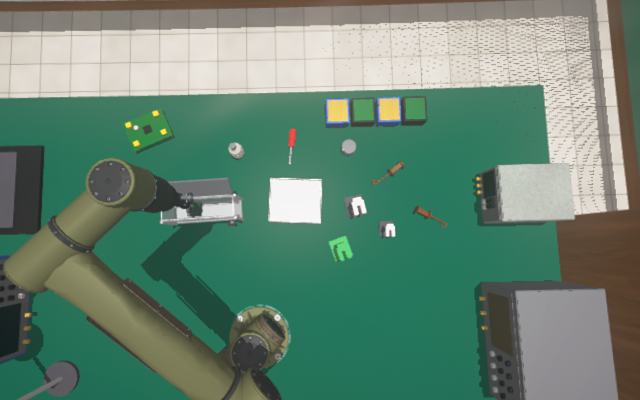

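```bash
cat >> h.py <<'E'
def tray(im=None):
    if im is None: im,_=snap('top')
    m=(im.min(2)>150).astype(np.uint8); m[:165]=0;m[240:]=0;m[:,:250]=0;m[:,335:]=0
    m=cv2.morphologyEx(m,cv2.MORPH_CLOSE,np.ones((5,5)))
    cs=cv2.findContours(m,cv2.RETR_EXTERNAL,cv2.CHAIN_APPROX_NONE)[0]
    c=max(cs,key=cv2.contourArea);b=cv2.boxPoints(cv2.minAreaRect(c))
    P=onz('top',b,18)[:,:2]; ctr=P.mean(0)
    e=[P[1]-P[0],P[2]-P[1]];e=sorted(e,key=np.linalg.norm);L=[np.linalg.norm(v) for v in e]
    v=e[1] if e[1][1]>0 else -e[1]
    return ctr,np.arctan2(-v[0],v[1]),L
def st(t=''):
    s=manip.read_state();print(t,round(s['clock'],2),s['eef_pos'].round(1),s['ft_force'].round(2),round(s['grip_width'],3));return s
E
python3 - <<'E'
from h import *
print(tray(cv2.imread('pics/t11.png')))
print(tray(cv2.imread('pics/top3.png')))
E
```

```text
(array([ 509.07436247, -142.99715585]), np.float64(-0.0596003044328559), [np.float64(172.6084301155039), np.float64(204.73416040461856)])
(array([ 508.86077336, -143.18315545]), np.float64(-0.06586708775087517), [np.float64(172.7315303209121), np.float64(204.42923517847416)])
```

```bash
python3 - <<'E'
from h import *
ctr,yw,L=tray();print(ctr,yw,L)
ctr=ctr+[0,-2]
t=ctr+R.from_euler('z',yw).as_matrix()[:2,:2]@[0,45]
d=R.from_euler('z',yw).as_matrix()[:2,:2]
tcp=t-d@[0,5.2]; O=rv(rot(np.pi+yw))
manip.move_l((tcp[0],tcp[1],362),v=130,orientation=O)
print(tray());manip.sleep(.6)
st('over')
manip.move_l((*tcp,200),v=150);manip.sleep(.4)
s=st();im,_=snap('wrist','w12.png');snap('side','s12.png',(250,130,400,280),4)
E
```

```text
[ 508.86077336 -143.18315545] -0.06586708775087517 [np.float64(172.7315303209121), np.float64(204.42923517847416)]
(array([ 505.81478064, -143.82591844]), np.float64(-0.026986353482789223), [np.float64(171.0381083431611), np.float64(202.23894404691018)])
over 36.58 [ 511.5 -105.5  362. ] [-0.55  0.93 -1.86] 0.3
 38.21 [ 511.5 -105.5  200.2] [-0.37 -0.18 -1.79] 0.295
```

View pics/s12.png

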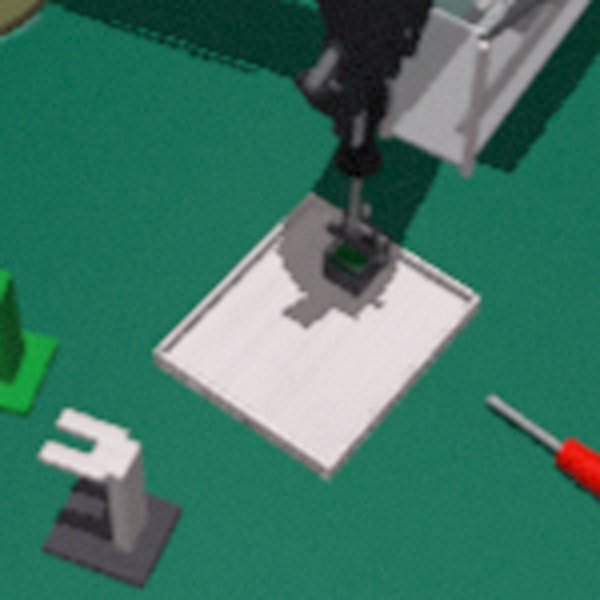

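View pics/w12.png

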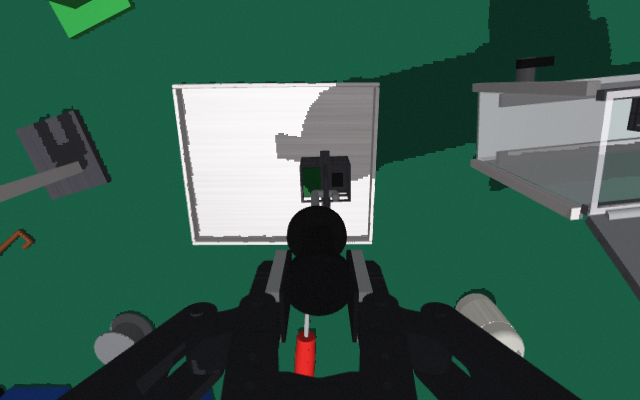

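```bash
python3 - <<'E'
from h import *
s=manip.read_state()
P=onz('wrist',[(174,86),(379,83),(372,243),(193,243)],18,s);print(P.round(0),P.mean(0))
x,y=s['eef_pos'][:2]; yw=-.065;d=R.from_euler('z',yw).as_matrix()[:2,:2]
manip.move_l((x,y,168),v=80)
c=manip.move_l((x,y,151),v=40,contact_N=5);st(c)
manip.sleep(.3)
p=np.array([x,y])+d@[0,-24]
c=manip.move_l((*p,151),v=50,contact_N=4);st(c)
snap('side','s13.png',(250,130,400,280),4)
E
```

```text
[[ 420. -238.   18.]
 [ 431.  -42.   18.]
 [ 598.  -52.   18.]
 [ 585. -249.   18.]] [ 508.43524474 -145.49810717   18.        ]
False 39.43 [ 511.5 -105.5  151. ] [-0.49  0.74 -0.14] 0.303
False 40.37 [ 509.9 -129.6  151. ] [-0.28 -0.19 -0.72] 0.294
```

View pics/s13.png

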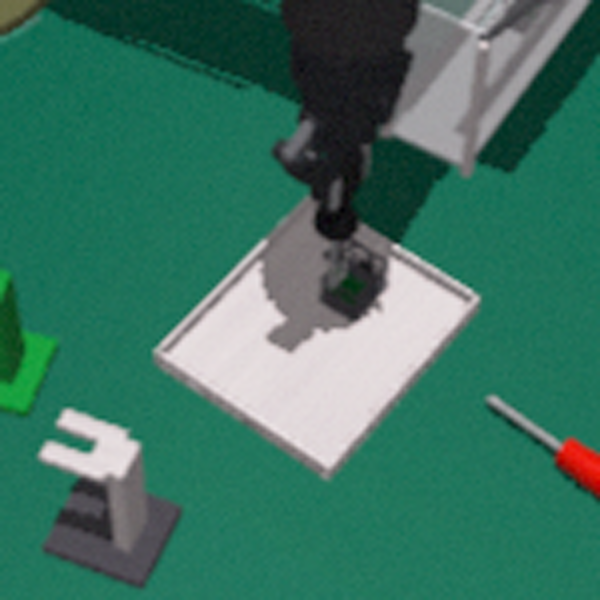

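```bash
python3 - <<'E'
from h import *
x,y=manip.read_state()['eef_pos'][:2]
c=manip.move_l((x,y,185),v=80,contact_N=4);st(c)
c=manip.move_l((x,y,300),v=250);st(c)
im,s=snap('wrist','w14.png');snap('side','s14.png',(250,130,400,280),4)
E
```

```text
False 40.99 [ 510.  -129.2  185.2] [-0.23  0.9  -1.01] 0.295
False 41.6 [ 509.9 -129.2  299.7] [ 0.42  0.63 -1.24] 0.296
```

View pics/w14.png

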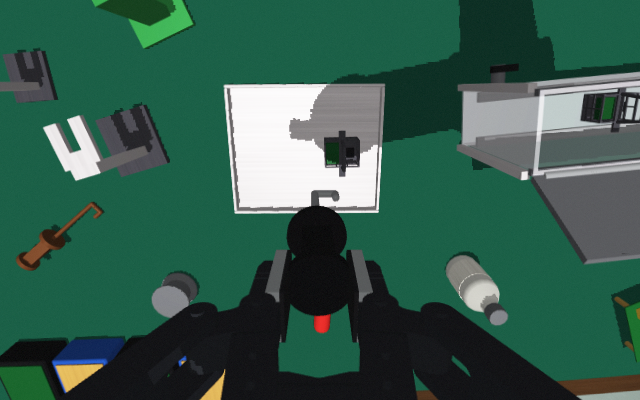

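View pics/s14.png

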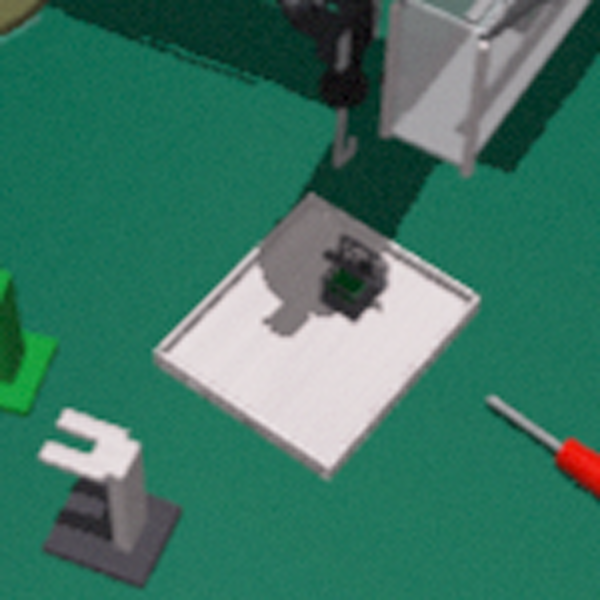

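```bash
python3 - <<'E'
from h import *
manip.move_ptp((473,213.8,345),rv(rot(np.pi+.035)));manip.sleep(.3)
im,s=snap('wrist','w15.png',(220,20,420,280),2.3);st()
low=s['eef_pos']-[0,0,101.6]
print(proj('wrist',[low,low+[0,16,0],(444.3,238.3,44),(502.3,238.9,44)],s))
E
```

```text
43.36 [473.2 213.3 345. ] [-0.3  -0.43 -0.42] 0.299
[[318.33975624 192.62952242]
 [338.2553764  193.26714484]
 [338.00977933 128.73108253]
 [336.32364011 171.14930665]]
```

View pics/w15.png

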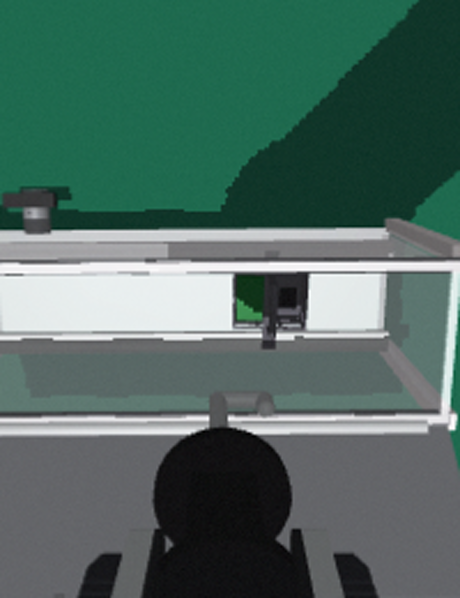

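```bash
python3 - <<'E'
from h import *
def F():
    a=[]
    for i in range(6): a.append(manip.read_state()['ft_force'][2]);manip.sleep(.02)
    return np.mean(a)
x,y=473.3,213.8
print(manip.move_l((x,y,200),v=200,contact_N=6))
print(manip.move_l((x,y,155.6),v=80,contact_N=5));st('down')
print(manip.move_l((x,232.8,155.6),v=50,contact_N=4));st('in')
f0=F()
print(manip.move_l((x,232.8,195),v=60,contact_N=5));manip.sleep(.15)
f1=F();st('up');print(f0,f1)
if f1-f0<-.6:
    c=manip.move_l((472.5,232.8,240),v=80,contact_N=5);st(c)
    if not c:
        c=manip.move_l((472.5,232.8,362),v=130,contact_N=6);st(c)
snap('side','s16.png',(280,0,480,200),3)
print(tray())
E
```

```text
False
False
down 44.94 [473.5 213.8 155.9] [-0.63 -0.4  -0.37] 0.296
False
in 45.48 [473.2 233.1 155.5] [ 0.38 -0.57 -0.73] 0.295
False
up 46.63 [473.2 232.7 194.6] [-0.22 -0.57 -1.42] 0.295
-0.6166750708340175 -1.633640505037258
False 47.35 [472.3 232.9 239.7] [-0.22 -0.51 -1.24] 0.296
False 48.44 [472.3 232.8 361. ] [ 0.15 -0.34 -1.69] 0.294
(array([ 492.77021994, -110.10016656]), np.float64(-0.06180025058503186), [np.float64(172.38123361154985), np.float64(204.21802904292466)])
```

View pics/s16.png

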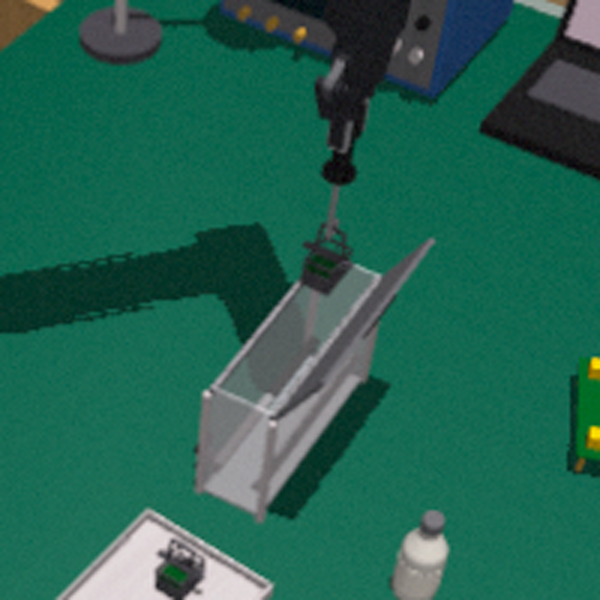

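```bash
python3 - <<'E'
from h import *
ctr,yw,L=tray();print(ctr,yw,L)
ctr=ctr+[0,-2];d=R.from_euler('z',yw).as_matrix()[:2,:2]
t=ctr+d@[0,-42]
tcp=t-d@[0,5.2]; O=rv(rot(np.pi+yw));print(tcp)
manip.move_l((tcp[0],tcp[1],362),v=140,orientation=O)
manip.sleep(.6)
im,s=snap('wrist','w17.png');st();np.save('pics/w17.npy',s,allow_pickle=True)
E
```

```text
[ 492.77021994 -110.10016656] -0.06180025058503186 [np.float64(172.38123361154985), np.float64(204.21802904292466)]
[ 489.85510454 -159.21006044]
 52.19 [ 489.9 -159.2  362. ] [ 0.79  0.56 -1.45] 0.3
```

View pics/w17.png

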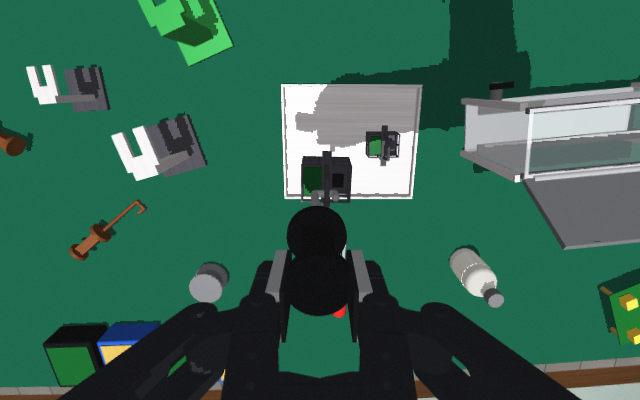

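```bash
python3 - <<'E'
from h import *
s=manip.read_state()
P=onz('wrist',[(282,86),(421,86),(411,198),(285,198)],18,s);print(P.round(0),P.mean(0).round(1))
print(onz('wrist',[(385,127),(383,165)],38,s).round(1))
E
```

```text
[[ 404. -205.   18.]
 [ 416.  -10.   18.]
 [ 582.  -21.   18.]
 [ 569. -216.   18.]] [ 492.7 -113.    18. ]
[[467.7 -64.6  38. ]
 [521.8 -67.7  38. ]]
```

```bash
python3 - <<'E'
from h import *
x,y=manip.read_state()['eef_pos'][:2]; yw=-.062;d=R.from_euler('z',yw).as_matrix()[:2,:2]
manip.move_l((x,y,200),v=150);manip.sleep(.3)
manip.move_l((x,y,168),v=80)
c=manip.move_l((x,y,151),v=40,contact_N=5);st(c);manip.sleep(.3)
p=np.array([x,y])+d@[0,-24]
c=manip.move_l((*p,151),v=50,contact_N=4);st(c)
c=manip.move_l((*p,185),v=80,contact_N=4);st(c)
manip.move_l((*p,300),v=250);st()
im,s=snap('wrist','w18.png');snap('side','s18.png',(250,130,400,280),4)
E
```

```text
False 54.85 [ 489.9 -159.3  151. ] [ 1.41 -0.15 -1.72] 0.299
False 55.78 [ 488.3 -183.4  150.9] [-0.68 -0.   -0.17] 0.297
False 56.36 [ 488.5 -183.   185.1] [-0.88 -0.26 -1.87] 0.294
 56.97 [ 488.4 -182.9  299.7] [-0.   -1.39 -1.13] 0.298
```

View pics/w18.png

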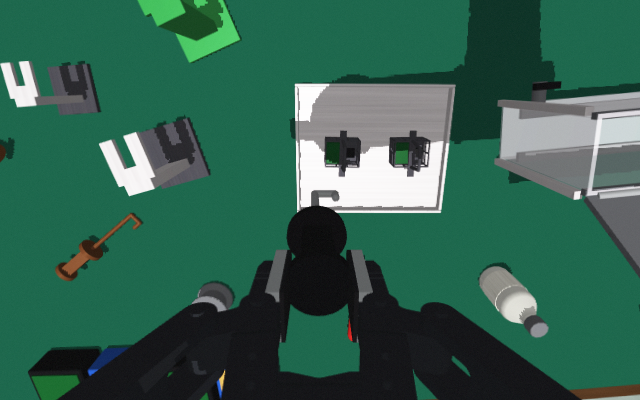

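View pics/s18.png

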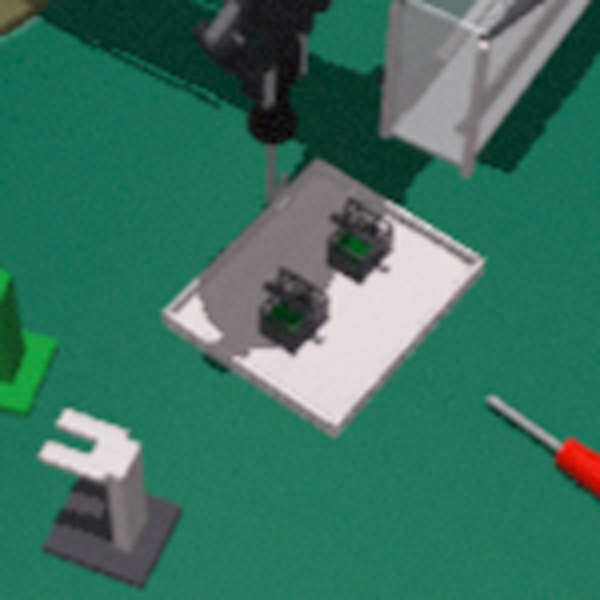

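```bash
python3 - <<'E'
from h import *
f=np.array([466.4,-379.3]);fx=np.array([np.cos(.216),np.sin(.216)])
p=f-fx*55
manip.move_ptp((*p,300),rv(rot(np.pi+.216)));manip.sleep(.2)
manip.move_l((*p,143),v=200);manip.sleep(.2)
im,s=snap('wrist','w19.png');snap('side','s19.png',(200,150,350,300),4);st()
E
```

```text
59.39 [ 413.  -391.3  143.8] [ 0.67  0.46 -0.6 ] 0.298
```

View pics/w19.png

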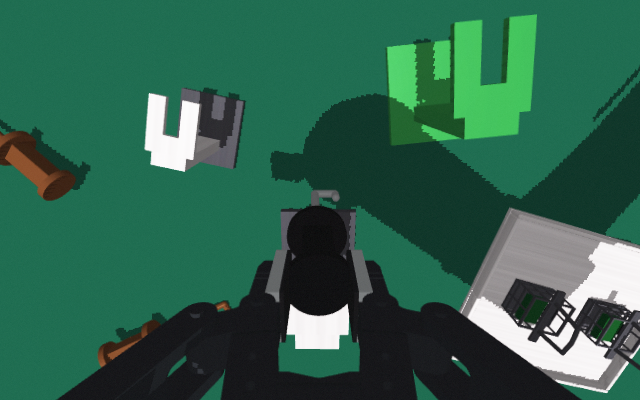

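View pics/s19.png

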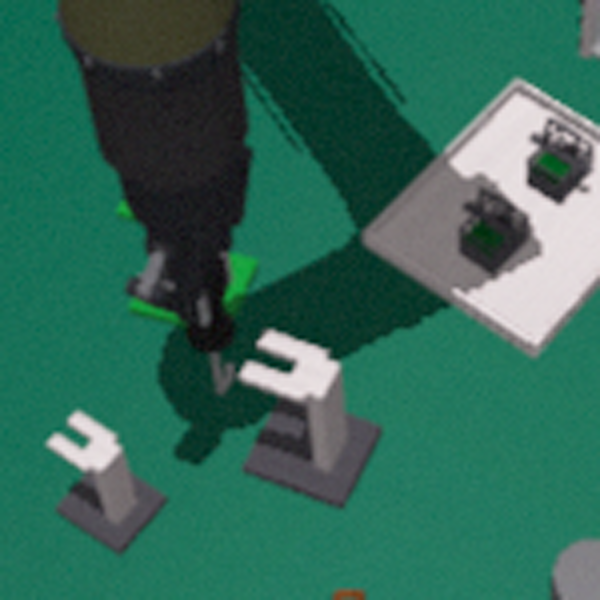

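```bash
python3 - <<'E'
from h import *
f=np.array([466.4,-379.4])
c=manip.move_l((*f,143),v=60,contact_N=4);st(c)
if not c:
    c=manip.move_l((*f,136.7),v=30,contact_N=5);st(c)
snap('side','s20.png',(200,150,350,300),4)
E
```

```text
False 60.46 [ 466.2 -379.5  143.1] [-0.82 -0.13 -0.92] 0.294
True 60.75 [ 466.3 -379.7  136.7] [0.51 1.26 3.37] 0.298
```

View pics/s20.png

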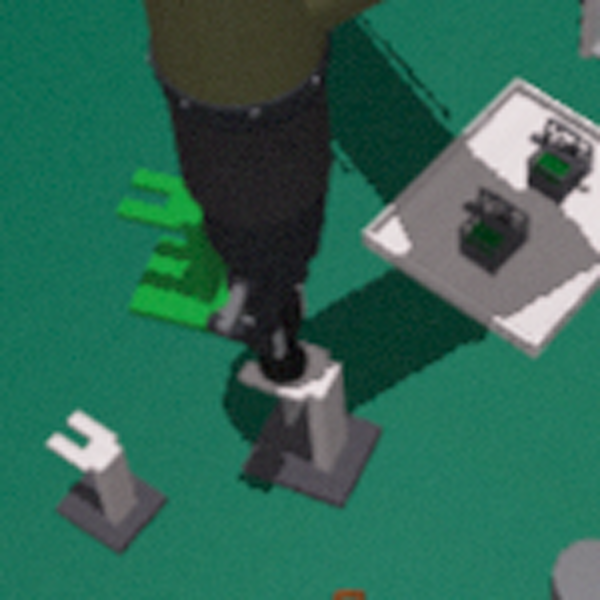

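```bash
python3 - <<'E'
from h import *
manip.release();manip.sleep(.2);st()
f=np.array([466.4,-379.4])
manip.move_l((*f,190),v=80);manip.move_l((*f,290),v=200)
manip.sleep(.2)
im,s=snap('wrist','w21.png');snap('side','s21.png',(200,150,350,300),4)
E
```

```text
61.62 [ 466.2 -379.3  135.8] [-0.26  0.4  -0.79] 0.997
```

View pics/w21.png

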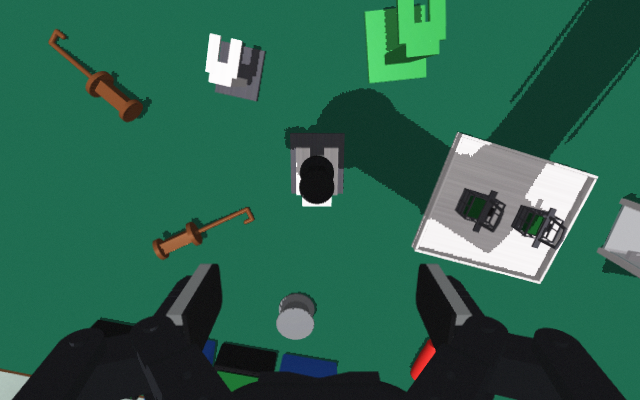

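View pics/s21.png

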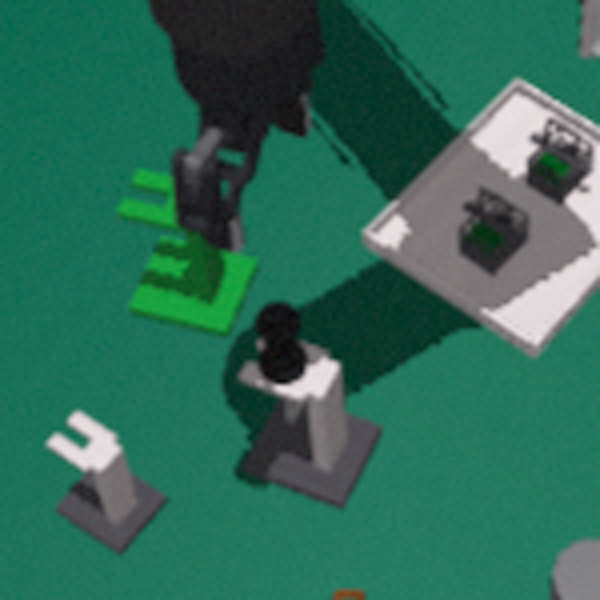

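```bash
python3 - <<'E'
from h import *
manip.grasp(40)
manip.move_ptp((480,0,340),rv(rot(np.pi+.038)))
manip.move_ptp((612,190,330),rv(rot(np.pi+.038)))
manip.move_l((612,190,222),v=200)
ims=[]
for x,z in ((560,222),(535,222),(510,222),(490,218)):
    c=manip.move_l((x,190,z),v=80,contact_N=20)
    im,s=snap('side'); ims.append(im[30:200,280:480]);st(c)
    if c: break
while len(ims)<4: ims.append(ims[-1])
cv2.imwrite('pics/steps5.png',cv2.resize(np.vstack([np.hstack(ims[:2]),np.hstack(ims[2:])]),None,fx=1.75,fy=1.75))
E
```

```text
False 68.05 [560.2 190.1 222.2] [-1.62  0.37  2.9 ] -0.0
False 68.56 [535.1 190.  221.7] [ 1.08  0.27 -1.65] -0.0
False 69.07 [510.2 190.1 222. ] [-0.22 -0.21 -0.37] -0.002
False 69.53 [490.3 190.  218.1] [ 0.59 -0.52  0.12] -0.001
```

View pics/steps5.png

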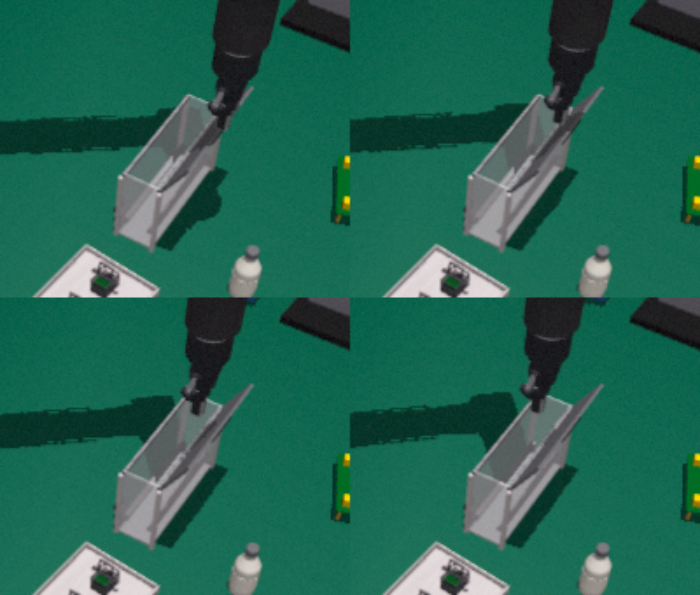

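```bash
python3 - <<'E'
from h import *
manip.move_l((490,190,320),v=250)
manip.move_l((612,190,320),v=250)
manip.move_l((612,190,195),v=200)
ims=[]
for x,z in ((560,195),(540,195),(515,198),(495,200)):
    c=manip.move_l((x,190,z),v=70,contact_N=20)
    im,s=snap('side'); ims.append(im[30:200,280:480]);st(c)
    if c: break
while len(ims)<4: ims.append(ims[-1])
cv2.imwrite('pics/steps6.png',cv2.resize(np.vstack([np.hstack(ims[:2]),np.hstack(ims[2:])]),None,fx=1.75,fy=1.75))
E
```

```text
False 72.44 [559.8 190.  194.3] [1.81 0.44 0.14] -0.0
False 72.92 [539.8 190.  194.9] [-0.72  0.17  1.56] -0.002
False 73.48 [514.7 190.1 197.6] [0.69 0.21 0.42] -0.001
False 73.97 [494.9 190.1 200. ] [-0.    0.07 -0.16] 0.003
```

View pics/steps6.png

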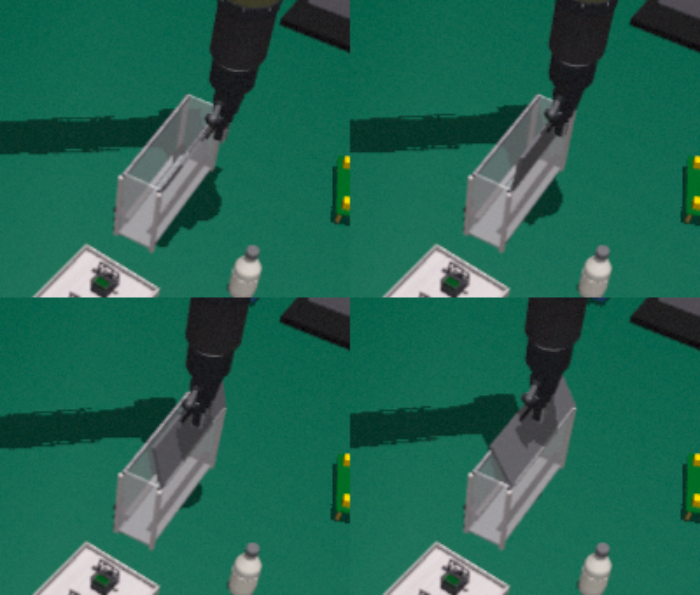

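Works. Now raise, move over and press the cover down flat.

```bash
python3 - <<'E'
from h import *
c=manip.move_l((475,190,200),v=70,contact_N=20);st(c)
manip.move_l((475,190,255),v=200)
manip.move_l((452,190,255),v=200)
c=manip.move_l((452,190,190),v=70,contact_N=20);st(c)
c=manip.move_l((452,190,176),v=25,contact_N=20);st(c)
snap('side','s22.png',(280,30,480,200),4)
E
```

```text
False 74.4 [474.8 190.1 200.1] [ 0.17  0.42 -0.84] 0.0
False 76.17 [452.1 190.  190.2] [ 0.16 -0.27 -0.01] -0.001
False 76.88 [452.  190.  175.9] [-0.1  -0.01  0.27] 0.001
```

View pics/s22.png

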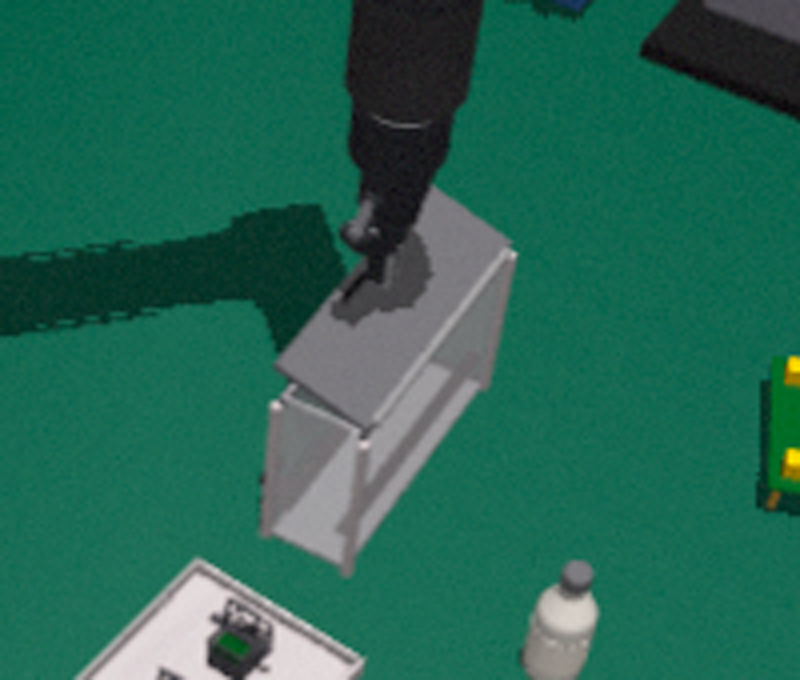

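```bash
python3 - <<'E'
from h import *
c=manip.move_l((452,190,140),v=30,contact_N=14);st(c)
snap('side','s23.png',(280,30,480,200),4)
E
```

```text
True 77.7 [452.  189.9 154. ] [-1.27  0.17  4.7 ] -0.003
```

View pics/s23.png

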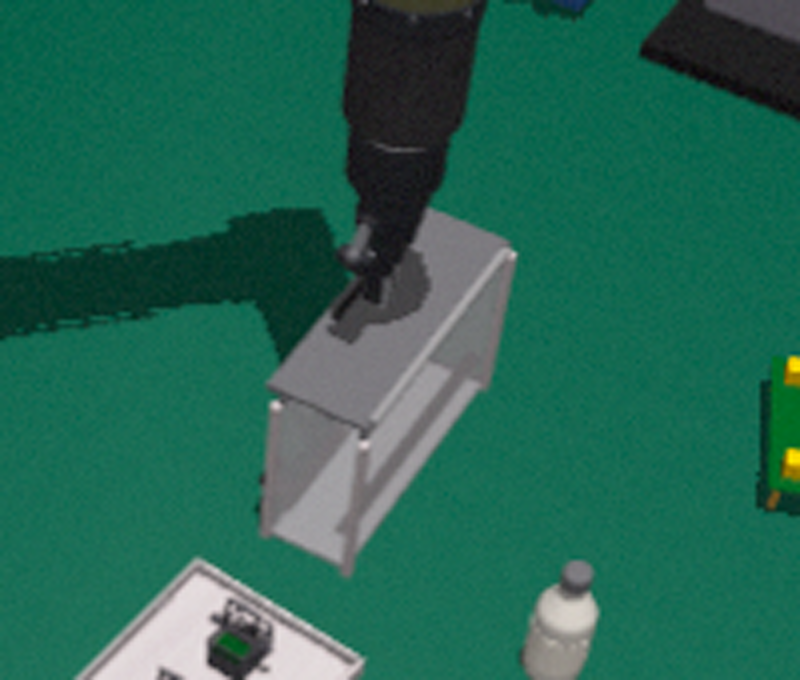

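```bash
python3 - <<'E'
from h import *
c=manip.move_l((452,190,135),v=20,contact_N=22);st(c);manip.sleep(.2);st()
snap('side','s24.png',(280,30,480,200),4)
manip.move_l((452,190,260),v=200)
manip.move_ptp((470,150,400),rv(rot(np.pi)));manip.sleep(.2)
snap('side','s25.png',(280,30,480,200),4)
im,s=snap('wrist','w25.png');np.save('pics/w25.npy',s,allow_pickle=True);save(im,'w25z.png',(225,95,495,215),2.9)
E
```

```text
True 78.13 [452.1 189.9 154. ] [-1.99 -0.36  5.11] 0.002
 78.33 [452.1 189.9 154. ] [-0.12 -0.31  4.26] -0.001
```

View pics/s25.png

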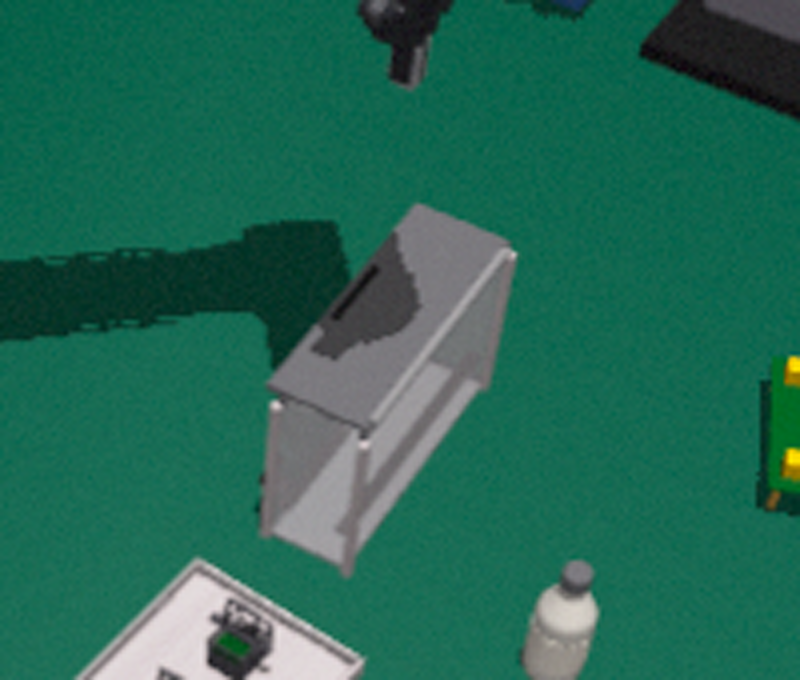

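View pics/w25z.png

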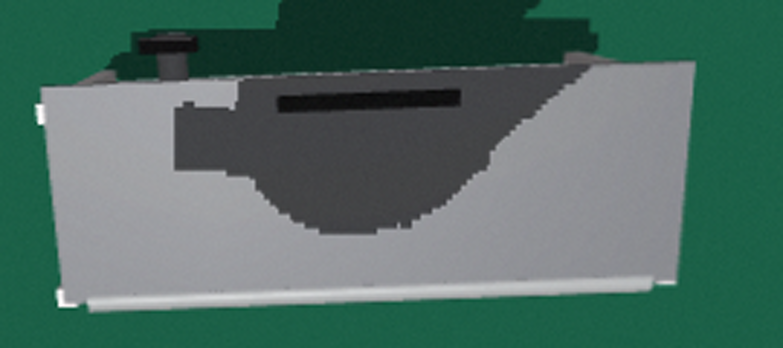

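```bash
python3 - <<'E'
from h import *
s=np.load('pics/w25.npy',allow_pickle=True).item()
Z=lambda x,y:(225+x/2.9,95+y/2.9)
for z in (172,180): 
    P=onz('wrist',[Z(42,88),Z(695,62),Z(63,303),Z(678,284)],z,s);print(z,P.round(1),np.linalg.norm(P[0]-P[1]),(P[0]+P[1])/2)
print(tri([('wrist',Z(42,88),s),('side',(280+268/4,30+384/4),None)]),tri([('wrist',Z(695,62),s),('side',(280+420/4,30+204/4),None)]))
print(tray())
manip.move_ptp((400,-50,420),rv(rot(np.pi)));manip.sleep(.2)
snap('wrist','w26.png');snap('side','s26.png');st()
E
```

```text
172 [[429.1  61.6 172. ]
 [418.8 312.6 172. ]
 [516.2  64.2 172. ]
 [507.9 317.1 172. ]] 251.1793249613904 [423.94939141 187.11036064 172.        ]
180 [[428.3  63.5 180. ]
 [418.2 309.3 180. ]
 [513.6  66.  180. ]
 [505.5 313.6 180. ]] 245.99438524080387 [423.24465606 186.35570681 180.        ]
(array([430.41823661,  61.34327558, 168.43333733]), [1.127875988202941, 1.12787598820299]) (array([420.47836692, 317.17754099, 163.40909026]), [1.3337901401422652, 1.3337901401424277])
(array([ 492.77021994, -110.10016656]), np.float64(-0.06180025058503186), [np.float64(172.38123361154985), np.float64(204.21802904292466)])
 81.22 [400.4 -49.4 419.6] [-0.79 -0.29 -0.9 ] 0.001
```

View pics/w26.png

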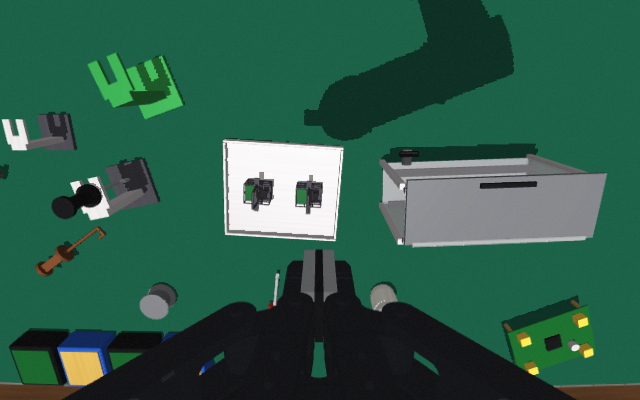

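View pics/s26.png

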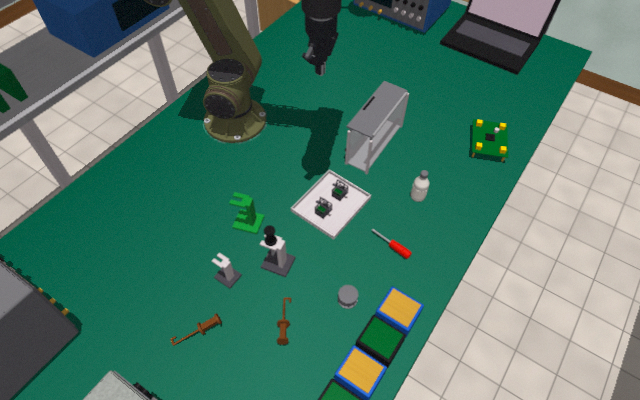

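All three views agree: the cover is flat, both baskets are upright on the tray and clear of the walls, the rod is in its fork, and the robot is clear.

```bash
python3 - <<'E'
from plant import manip
manip.close_job()
E
```

```text
the job is handed in; nothing more can be done
```

The job is finished and handed in at about 81 s. `close_job` gives no verdict, so what follows rests on my own last checks.

**What I did**
- I folded the cover back to its stop. The free edge measured about 44 mm behind and 76 mm above the hinge, which is about 2.1 rad.
- I took the hook rod from the larger white fork and lifted out both baskets; only two were present. The fingers never touched a basket.
- I stood both baskets on the drain tray. The tray was knocked about 37 mm aside between the two placings, so I measured it again before the second.
- I hung the rod back in the fork and pressed the cover shut.

**Last checks**
- **Baskets:** both stand upright and well inside the tray.
- **Rod:** it hangs in the fork as at the start, and I set it down at the recorded pick-up height.
- **Cover:** its free edge measures about 172 mm high and 87 mm in front of the hinge. It also stopped firmly twice at the same height when pressed, so I take it as shut.
- **Bystanders:** the bottle, spool and screwdriver show no visible movement, judged from the pictures only. The gripper was clear of everything.

**What went wrong or disagreed**
- My first pushes on the cover slid over its free edge in both directions. The fingertips contacted about 20–30 mm higher than I expected, and repeating the pushes about 25 mm lower worked.
- The side camera read about 10 mm off from the top and wrist cameras, so I did not use it for precise positions. With it included, the shut cover's edge came out at 163–168 mm.
- I saw no slackening of the grip.

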